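Stand the tipped reagent bottles back up in the bottle lane

ROBOT

A 6-joint arm with a two-finger parallel gripper is mounted at the origin on the work surface. World frame = base frame: x ahead of the robot, y to its left, z up, the work surface at z = 0. Lengths are in m, angles in rad, forces in N, time in s.
With the tool pointing down it reaches from about 0.35 to 0.875 m from the base axis. Payload 4.2 kg.
Tool frame: the origin (TCP) lies at the very end of the fingers, on their centre line; the grasp point (between the pads) lies 19 mm behind it (robot.tcp_to_grasp is the distance from the TCP to the grasp point, in m); z points along the fingers, y is the direction in which the jaws open and shut (so a half turn about z gives the same grasp; the last joint's range is limited). The gripper opens to 87 mm and grips with 3 to 60 N. Pads are 19 mm wide; open, the fingers measure 117 mm over their backs; the gripper's body (75 mm by 190 mm) begins 51 mm behind the grasp point.
Start: joints at [1.38, 0.385, 0.008, 0, -1.194, -0.259], TCP at [0.272, 0.563, 0.195] pointing down, gripper open.
Joint ranges: [-3.14, 3.14], [-1.21, 2.06], [-1.07, 1.41], [-3.16, 2.05], [-2.99, -0.16], [-3.1, 3.1]. Speed limits (rad/s): [2.79, 2.79, 3.14, 3.14, 3.14, 3.14].

INTERFACE

Orientations are given as a unit quaternion [w, x, y, z].
In Python, from workcell import robot gives the robot as it stands.
- The arm moves only by the tool arm_command, never from a script. Its argument "plan" is one flat list of numbers, 7 for each row, row after row: the turn, a rotation vector about the tool's x, y, z scaled (see below), then the shift along the tool's x, y, z scaled (see below), then the finger opening in mm, from 0 to 87. In form: [rx, ry, rz, x, y, z, grip, rx, ry, rz, x, y, z, grip, ...]. A call has 1 to 12 rows; each row is the pose to reach, as a shift and turn from the pose measured when the call began, along the tool's axes at that moment; what a row does not reach only later rows make up. The controller multiplies each number of a shift by 0.25 m and each number of a turn by 2 rad. A row lasts 1/10 s, in which the tool goes at most 50 mm and 8.59 degrees, less where a joint would pass 70% of its speed; a pose out of reach is approached as far as the arm can. A call with a number of a shift or a turn outside -1 to 1 is refused whole. A call with a gripper value outside its range is refused whole. The fingers move at their own pace and stop on an object; the grip force is fixed at half the most. Time passes only in rows, so rows that repeat a pose let the fingers close. It gives the time, the measured TCP pose, the force and the opening at its end, in the units of the state.
- robot.observe(): the state, without advancing time (a new reading comes with each control period).
- robot.get_image(name): name is "scene" or "top"; returns (picture, depth): 400x640x3 uint8, red, green, blue; 400x640 float32, m along the optical axis (not along the pixel's ray), 0 where there is no reading.
- robot.camera_model(name): a dict with "fx", "fy", "cx", "cy" (pixels), "xyz" and "orientation" of the camera in the world. Camera axes: x right, y down, z forward; pixel columns grow to the right and rows downward; lengths in m; the calibration is good to about 2 mm. A picture is of the moment at which its call begins. camera_model takes no time and is no camera call.
- robot.hand_in(): hands the job in, once; it reports no verdict.
The state is a dict: "t": time; "qpos": joint angles; "joint_velocities": joint speeds; "tau": joint torques, N m; "eef_pos": TCP position; "tcp_rot": TCP orientation; "ft_force": force on the tool from outside, world axes, zero at the start; "moment": the same for the moment, N m; "opening": finger opening in m.
Only numpy, scipy, OpenCV 4.12 (cv2) and the standard library are available. Lean on these libraries where they do the work, as an engineer would, in place of code of your own. Each camera call takes 0.05 s, during which the arm holds its last target.

TASK

Two tall bottles have fallen over in the bottle lane on the microscope bench, one in each gap between the three low jars. Stand both upright on the lane floor again, cap up, one bottle in each gap, and let go of them. Set them down without dropping them, and leave the jars standing where they are.

Things in the scene. Friction and masses are not known exactly. Their poses are not given: they have to be found in the camera images.
- rack: The lane: fixed aluminium strip 68 x 580 mm. Origin: centre of its underside, on the bench; y along the lane, z up. Floor 25 mm above the bench, 60 mm wide between edge lips 4 mm high and thick; end stops 25 mm high. In order along y: jar, gap, jar, gap, jar; one tipped bottle per gap. Gaps about 175 to 205 mm long, centred about 118 mm from the middle.
- round_bottle: Round amber bottle, paper label, black cap, 120 mm long: body 46 mm in diameter for the lowest 82 mm, then neck and 32 mm cap. Starts on its side along the lane, in either gap. Origin: on its axis at mid-length, 60 mm from foot and from cap top; z from foot to cap. 0.13 to 0.31 kg, balance point about 10 mm from the origin towards the foot.
- square_bottle: Square white plastic bottle, black cap, 120 mm long: body 46 x 46 mm for the lowest 84 mm (lies on a flat face), then neck and 32 mm cap. Starts on its side along the lane, in either gap. Origin: on its axis at mid-length, 60 mm from foot and from cap top; z from foot to cap. 0.13 to 0.31 kg, balance point about 10 mm from the origin towards the foot.
- jar_a: Low clear jar with a grey lid near the -y end of the lane, standing on the lane floor, 46 mm across and 62 mm tall, lighter than 0.2 kg; origin at the centre of its underside, z up. Must stay where it is.
- jar_b: Low white jar with a grey lid in the middle of the lane, standing on the lane floor, 46 mm across and 62 mm tall, lighter than 0.2 kg; origin at the centre of its underside, z up. Must stay where it is.
- jar_c: Low clear jar with a grey lid near the +y end of the lane, standing on the lane floor, 46 mm across and 62 mm tall, lighter than 0.2 kg; origin at the centre of its underside, z up. Must stay where it is.
Mind the look-alikes: they are no part of the job. Leave any blue or purple look-alike of the square_bottle alone.

How it is judged:
At the end, for the whole second after the job is handed in: Both bottles stand cap up (within 0.1 rad) on the lane floor, within 12 mm of its centre line, one in each gap (20 to 240 mm either side of the lane's middle), at rest and released; the jars are upright (0.1 rad) and within 25 mm of where they began (angle between each of round_bottle, square_bottle, jar_a, jar_b, jar_c's own z axis and vertical below 0.1 rad and (((x of round_bottle in the frame of rack between -0.012 and 0.012 m and z of round_bottle in the frame of rack between 0.08 and 0.09 m and y of round_bottle in the frame of rack between 0.02 and 0.24 m) and (x of square_bottle in the frame of rack between -0.012 and 0.012 m and z of square_bottle in the frame of rack between 0.08 and 0.09 m and y of square_bottle in the frame of rack between -0.24 and -0.02 m)) or ((x of round_bottle in the frame of rack between -0.012 and 0.012 m and z of round_bottle in the frame of rack between 0.08 and 0.09 m and y of round_bottle in the frame of rack between -0.24 and -0.02 m) and (x of square_bottle in the frame of rack between -0.012 and 0.012 m and z of square_bottle in the frame of rack between 0.08 and 0.09 m and y of square_bottle in the frame of rack between 0.02 and 0.24 m))) and linear speed of each of round_bottle, square_bottle below 0.02 m/s and angular speed of each of round_bottle, square_bottle below 0.2 rad/s and contact force between each of round_bottle, square_bottle and the arm below 0.1 N and contact force between each of round_bottle, square_bottle and the fingers below 0.1 N and distance of each of jar_a, jar_b, jar_c from where it was at the start of the episode below 0.025 m); the robot touches nothing.
It fails at once if a jar knocked over, lifted or pushed more than 25 mm from its place (distance of any of jar_a, jar_b, jar_c from where it was at the start of the episode above 0.025 m or angle between any of jar_a, jar_b, jar_c's own z axis and vertical above 0.35 rad).
It fails at once if a bottle dropped or let fall (faster than 0.6 m/s with the gripper not touching it) ((linear speed of round_bottle above 0.6 m/s and contact force between round_bottle and the fingers below 0.05 N and contact force between round_bottle and the arm below 0.05 N) or (linear speed of square_bottle above 0.6 m/s and contact force between square_bottle and the fingers below 0.05 N and contact force between square_bottle and the arm below 0.05 N)).
It also fails if it takes over 64 s, if anything falls off the work surface, if the arm or the gripper's body presses on something with over 40 N, if the wrist force passes 120 N, or if a joint passes its speed limit or range.

## Working session

There is one attempt and no reset: what is moved stays moved. The work goes in short steps, Python scripts to look and compute and a tool call to move; the robot and the scene stay as the last step left them, time stands still between calls to the robot, and variables do not carry over. Pictures are saved under pics/ and viewed, and the job is handed in when it is done.

Besides the shell and the picture viewer there is one more tool, called after "Call:" as name(argument=value, ...) on one line, values as JSON. arm_command: Moves the arm, as the interface text tells. Its arguments: {"type":"object","properties":{"plan":{"type":"array","items":{"type":"number"}}},"required":["plan"]}

```bash
ls; mkdir -p pics
python3 - <<'E'
from workcell import robot
import cv2,numpy as np
for n in("scene","top"):
    im,d=robot.get_image(n); cv2.imwrite(f"pics/{n}0.png",im[:,:,::-1]); np.save(f"pics/{n}0.npy",d); print(n,robot.camera_model(n))
print(robot.observe())
E
```

```text
pics
scene {'fx': 504.0495849396172, 'fy': 504.0495849396172, 'cx': 322.2421635909786, 'cy': 202.99713418103374, 'xyz': array([1.51644103, 0.05153545, 0.88471734]), 'orientation': array([-0.28029355,  0.61173433,  0.66893843, -0.31581325])}
top {'fx': 480.8958320281494, 'fy': 480.8958320281494, 'cx': 316.6684488558233, 'cy': 197.95242385252195, 'xyz': array([ 0.38811938, -0.02526564,  1.1480227 ]), 'orientation': array([ 0.0458105 , -0.69693367,  0.71372677, -0.05271573])}
{'t': 0.1, 'qpos': array([ 1.37964401e+00,  3.85478174e-01,  6.74694876e-03, -4.17411112e-04,
       -1.19399176e+00, -2.58602750e-01]), 'joint_velocities': array([-0.00111597, -0.00154595,  0.00274342,  0.0022991 ,  0.00117496,
       -0.00028192]), 'tau': array([-4.98280460e-04, -3.91691816e+01,  1.87933588e+01,  4.23189685e+00,
        1.34494097e-02, -7.57406247e-05]), 'eef_pos': array([0.27144861, 0.56231353, 0.19386646]), 'tcp_rot': array([ 9.69320016e-04,  9.74803783e-01, -2.23061917e-01, -1.61397228e-04]), 'ft_force': array([-1.03195872,  0.56171268, -1.09684253]), 'moment': array([-0.00952987,  0.01051235,  0.01864852]), 'opening': 0.08759062645817355}
```

View pics/scene0.png

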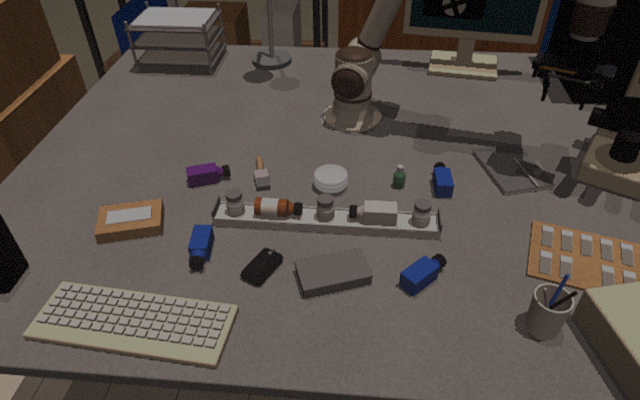

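View pics/top0.png

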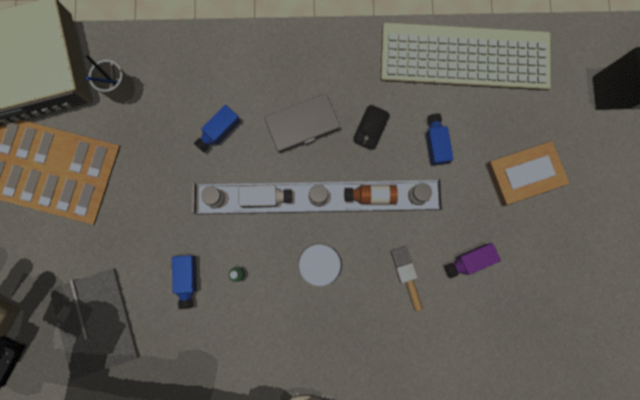

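The scene view shows the lane from (215,225) to (438,225). The amber bottle lies at (278,207) with its cap on the right, and the white one at (375,212) with its cap on the left. In the top view the lane spans (195–440, 182–213), with jars near (212,196), (319,195) and (421,194).

The square-bottle candidates in the top view are white (262,196), blue (220,127), (440,140) and (183,277), and purple (475,260). Only the white one in the lane fits the description. I'll measure next and confirm it in a crop.

```bash
cat > h.py <<'E'
import numpy as np,cv2
from scipy.spatial.transform import Rotation as R
from workcell import robot
def rot(q): return R.from_quat([q[1],q[2],q[3],q[0]])
def cloud(name,d):
    c=robot.camera_model(name); v,u=np.mgrid[:400,:640]
    p=np.stack([(u-c['cx'])/c['fx']*d,(v-c['cy'])/c['fy']*d,d],-1)
    return p@rot(c['orientation']).as_matrix().T+c['xyz']
def ray(name,u,v,z):
    c=robot.camera_model(name); r=rot(c['orientation']).apply([(u-c['cx'])/c['fx'],(v-c['cy'])/c['fy'],1])
    return c['xyz']+r*(z-c['xyz'][2])/r[2]
def proj(name,P):
    c=robot.camera_model(name); q=rot(c['orientation']).inv().apply(np.asarray(P)-c['xyz'])
    return q[...,:2]/q[...,2:]*c['fx']+[c['cx'],c['cy']]
def target(th,lane=0.):
    """tool pointing down, tool x along -y (lane dir), tilted by th about lane-x axis: approach=(0,sin th,-cos th)"""
    z=np.array([0,np.sin(th),-np.cos(th)]); y=np.array([-1.,0,0]); x=np.cross(y,z)
    return R.from_euler('z',lane)*R.from_matrix(np.stack([x,y,z],1))
def move(grasp,Rt,s=None):
    "numbers for a row taking the grasp point to grasp with orientation Rt"
    s=s or robot.observe(); R0=rot(s['tcp_rot']); tcp=np.asarray(grasp)+.019*Rt.as_matrix()[:,2]
    sh=R0.inv().apply(tcp-s['eef_pos'])/.25; rv=(R0.inv()*Rt).as_rotvec()/2
    return np.round(np.r_[rv,sh],3)
def show(s=None):
    s=s or robot.observe(); R0=rot(s['tcp_rot']); z=R0.as_matrix()[:,2]
    print('t',round(s['t'],2),'tcp',s['eef_pos'].round(4),'grasp',(s['eef_pos']-.019*z).round(4),'z',z.round(3),'y',R0.as_matrix()[:,1].round(3),'F',s['ft_force'].round(1),'M',s['moment'].round(2),'op',round(s['opening'],4),'q',s['qpos'].round(2))
E
python3 - <<'E'
from h import *
im=cv2.imread('pics/top0.png'); d=np.load('pics/top0.npy'); P=cloud('top',d)
cr=cv2.resize(im[165:230,185:450],None,fx=3,fy=3,interpolation=cv2.INTER_CUBIC)
ims=cv2.imread('pics/scene0.png'); c2=cv2.resize(ims[175:250,200:450],(795,238),interpolation=cv2.INTER_CUBIC)
cv2.imwrite('pics/crop0.png',np.vstack([cr,c2]))
hsv=cv2.cvtColor(im,cv2.COLOR_BGR2HSV)
for u,v in [(212,196),(319,195),(421,194),(262,196),(288,196),(391,195),(377,195),(350,195),(232,196),(300,100)]: print((u,v),P[v,u].round(4),hsv[v,u])
for u,v in [(195,184),(195,214),(440,180),(440,211)]: print('lane corner',ray('top',u,v,.03).round(4))
# profile along row at bottles
Z=P[...,2]
for lo,hi in((225,296),(342,400)):
  print([ (u,int(1000*Z[195,u])) for u in range(lo,hi,3)])
# amber / height masks
roi=np.zeros(Z.shape,bool); roi[183:212,198:438]=1
m=(roi&(Z>.05)).astype(np.uint8)
n,l,st,ce=cv2.connectedComponentsWithStats(m)
for i in range(1,n):
  if st[i,4]>30: 
    q=P[l==i]; print(st[i],'min',q.min(0).round(3),'max',q.max(0).round(3),'mean',q.mean(0).round(4));
E
```

```text
(212, 196) [0.5467 0.1953 0.087 ] [ 18  26 117]
(319, 195) [ 0.5431 -0.0428  0.0896] [ 18  27 115]
(421, 194) [ 0.5405 -0.2709  0.0867] [ 13  22 104]
(262, 196) [0.5465 0.0858 0.071 ] [108  22 150]
(288, 196) [0.5462 0.0274 0.0634] [15 12 43]
(391, 195) [ 0.542  -0.2062  0.0711] [ 11 148 121]
(377, 195) [ 0.5427 -0.1745  0.0711] [108  21 147]
(350, 195) [ 0.5452 -0.1139  0.0635] [30  6 42]
(232, 196) [0.5551 0.1614 0.0234] [110  20 150]
(300, 100) [ 0.7962 -0.0031 -0.0021] [ 21  26 100]
lane corner [0.5847 0.2472 0.03  ]
lane corner [0.5137 0.2465 0.03  ]
lane corner [ 0.581  -0.3308  0.03  ]
lane corner [ 0.5073 -0.3264  0.03  ]
[(225, 22), (228, 22), (231, 28), (234, 27), (237, 26), (240, 68), (243, 69), (246, 73), (249, 71), (252, 70), (255, 68), (258, 70), (261, 73), (264, 73), (267, 75), (270, 70), (273, 70), (276, 66), (279, 64), (282, 58), (285, 62), (288, 62), (291, 61), (294, 25)]
[(342, 25), (345, 59), (348, 59), (351, 64), (354, 60), (357, 63), (360, 68), (363, 71), (366, 71), (369, 70), (372, 70), (375, 69), (378, 68), (381, 67), (384, 70), (387, 69), (390, 71), (393, 67), (396, 69), (399, 26)]
[308 183  20  22 331] min [ 0.388 -0.062  0.051] max [ 0.569 -0.018  1.148] mean [ 0.5454 -0.0404  0.0885]
[344 183  54  21 965] min [ 0.388 -0.221  0.05 ] max [ 0.572 -0.025  1.148] mean [ 0.5462 -0.1636  0.0726]
[410 183  22  21 364] min [ 0.388 -0.294  0.05 ] max [ 0.568 -0.025  1.148] mean [ 0.5442 -0.2703  0.0829]
[239 185  53  22 997] min [ 0.388 -0.025  0.05 ] max [0.573 0.138 1.148] mean [0.5478 0.0837 0.0735]
[200 186  24  21 367] min [ 0.388 -0.025  0.05 ] max [0.57  0.221 1.148] mean [0.5471 0.1959 0.086 ]
```

Run:
```python
from h import *
show()
```

```text
t 0.1 tcp [0.2714 0.5623 0.1939] grasp [0.2715 0.5623 0.2129] z [-0.001 -0.002 -1.   ] y [-0.435 -0.9    0.002] F [-1.   0.6 -1.1] M [-0.01  0.01  0.02] op 0.0876 q [ 1.38  0.39  0.01 -0.   -1.19 -0.26]
```

View pics/crop0.png

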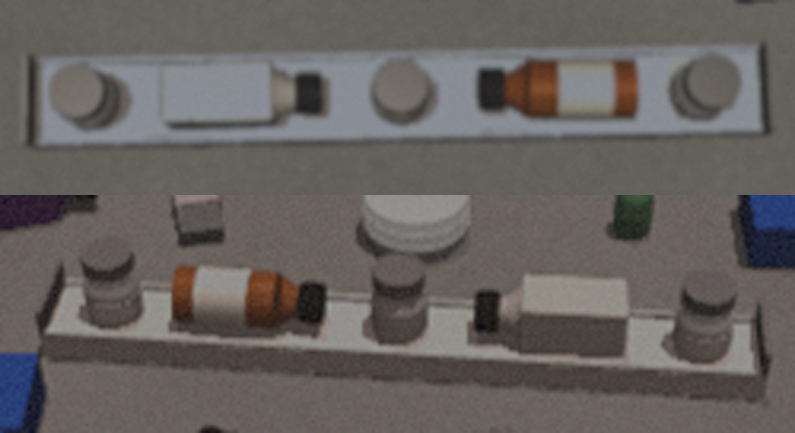

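The crop shows the plain white square bottle in the left gap (+y) with its cap toward the middle jar. The labelled amber bottle is in the right gap (-y), also with its cap toward the middle. These two are the ones to stand up, and neither is blue or purple. Next I'll refine the lane line, bottle ends and jars.

Run:
```python
from h import *
im=cv2.imread('pics/top0.png'); d=np.load('pics/top0.npy'); P=cloud('top',d); Z=P[...,2]
hsv=cv2.cvtColor(im,cv2.COLOR_BGR2HSV)
# lane edges: bluish bright strip rows, at columns in gaps free of objects
g=im[...,0].astype(int)-im[...,2].astype(int)
pts=[]
for u in list(range(200,436,4)):
    col=(g[:,u]>0)&(im[:,u,0]>70); r=np.where(col[170:225])[0]+170
    if len(r)>3: pts.append((u,r.min(),r.max()+0))
pts=np.array(pts); 
top=np.array([ray('top',u,a-.5,.029) for u,a,b in pts]); bot=np.array([ray('top',u,b+.5,.029) for u,a,b in pts])
def rf(p):
    l=cv2.fitLine(p[:,:2].astype(np.float32),cv2.DIST_HUBER,0,.001,.001).ravel(); return l
a,b=rf(top),rf(bot); print('edges',a,b)
for y in(-.17,-.04,.08):
    xa=a[2]+a[0]/a[1]*(y-a[3]); xb=b[2]+b[0]/b[1]*(y-b[3]); print(y,xa,xb,'mid',(xa+xb)/2,'w',xa-xb)
roi=np.zeros(Z.shape,bool); roi[183:212,198:438]=1
m=(roi&(Z>.045)&(Z<.12)).astype(np.uint8)
n,l,st,ce=cv2.connectedComponentsWithStats(m)
for i in range(1,n):
  if st[i,4]>30:
    q=P[l==i]; pc=np.percentile
    print(st[i],'x',pc(q[:,0],[1,50,99]).round(4),'y',pc(q[:,1],[1,50,99]).round(4),'topz',pc(q[:,2],[50,90]).round(4))
    q=q[q[:,2]>pc(q[:,2],60)] if st[i,2]<30 else q
    print('   mid',((q.min(0)+q.max(0))/2).round(4), cv2.minAreaRect(np.argwhere(l==i)[:,::-1].astype(np.float32)))
```

```text
edges [ 0.00472444  0.99998885  0.5838158  -0.0377541 ] [ 0.00484532  0.99998826  0.513553   -0.03605236]
-0.17 0.58319104 0.512904 mid 0.54804754 w 0.07028705
-0.04 0.5838052 0.5135339 mid 0.5486696 w 0.07027131
0.08 0.58437216 0.51411533 mid 0.54924375 w 0.07025683
[409 183  23  21 380] x [0.5249 0.5444 0.5657] y [-0.2934 -0.2696 -0.2521] topz [0.0855 0.0889]
   mid [ 0.5459 -0.274   0.089 ] ((420.0, 193.0), (20.0, 22.0), 90.0)
[ 239  185   53   22 1010] x [0.5269 0.5483 0.5722] y [0.0209 0.0857 0.1378] topz [0.0698 0.0729]
   mid [0.55   0.0795 0.0613] ((265.0, 195.5), (21.0, 52.0), 90.0)
[308 184  20  21 333] x [0.5275 0.5456 0.5685] y [-0.0614 -0.0405 -0.0203] topz [0.086  0.0892]
   mid [ 0.5489 -0.0407  0.0887] ((317.5, 194.0), (20.0, 19.0), 90.0)
[344 184  54  20 966] x [0.5261 0.547  0.5706] y [-0.2199 -0.1657 -0.1009] topz [0.0655 0.0713]
   mid [ 0.5493 -0.1605  0.0612] ((370.5, 193.5), (19.0, 53.0), 90.0)
[201 186  23  21 377] x [0.5285 0.5474 0.5695] y [0.1781 0.1957 0.2195] topz [0.0856 0.0892]
   mid [0.5502 0.2007 0.0893] ((212.0, 196.0), (20.0, 22.0), 90.0)
```

Measurements agree with the given sizes: jar lids at z≈0.087, bottle tops at 0.071, and lengths near 119 mm.

- **Lane:** centre line x ≈ 0.549, middle y ≈ -0.041.
- **Square bottle:** foot at y = 0.139, cap at 0.019.
- **Round bottle:** foot at y = -0.221, cap at -0.101.

The plan is to grip each bottle across the body at mid-length with the tool tilted 35° toward the cap. Then lift, turn 90° so the cap is up (tool ends 55° over on the foot side), and lower. I'll do the square bottle first.

Run:
```python
from h import *
s=robot.observe()
T=target(np.radians(35),-.005)
g=np.array([.549,.081,.20])
sl=(rot(s['tcp_rot']).inv()*T).as_rotvec()
R1=rot(s['tcp_rot'])*R.from_rotvec(sl*.5)
g1=np.array([.40,.33,.25])
print(move(g1,R1),move(g,T))
```

```text
[ 0.086 -0.136  0.272  0.851  0.596 -0.151] [ 0.173 -0.273  0.544  1.818  1.211  0.04 ]
```

Call:
arm_command(plan=[0.086, -0.136, 0.272, 0.85, 0.6, -0.15, 87, 0.086, -0.136, 0.272, 0.85, 0.6, -0.15, 87, 0.086, -0.136, 0.272, 0.85, 0.6, -0.15, 87, 0.086, -0.136, 0.272, 0.85, 0.6, -0.15, 87, 0.086, -0.136, 0.272, 0.85, 0.6, -0.15, 87, 0.086, -0.136, 0.272, 0.85, 0.6, -0.15, 87, 0.086, -0.136, 0.272, 0.85, 0.6, -0.15, 87, 0.086, -0.136, 0.272, 0.85, 0.6, -0.15, 87])

```text
t: 0.9
eef_pos: [0.3973, 0.3352, 0.2312]
tcp_rot: [-0.111, 0.867, -0.473, -0.112]
ft_force: [0.2, 0.2, -0.2]
opening: 0.0871
```

Run:
```python
from h import *
show()
print(move([.549,.081,.20],target(np.radians(35),-.005)))
```

```text
t 0.9 tcp [0.3973 0.3352 0.2312] grasp [0.399  0.3295 0.2493] z [-0.089  0.298 -0.95 ] y [-0.845 -0.528 -0.087] F [ 0.2  0.2 -0.2] M [-0.48 -0.17 -0.02] op 0.0871 q [ 0.82  0.13 -0.17 -0.3  -1.12 -0.14]
[ 0.087 -0.137  0.272  1.15   0.017 -0.166]
```

Call:
arm_command(plan=[0.087, -0.137, 0.272, 0.95, 0.015, -0.14, 87, 0.087, -0.137, 0.272, 0.95, 0.015, -0.14, 87, 0.087, -0.137, 0.272, 0.95, 0.015, -0.14, 87, 0.087, -0.137, 0.272, 0.95, 0.015, -0.14, 87, 0.087, -0.137, 0.272, 0.95, 0.015, -0.14, 87, 0.087, -0.137, 0.272, 0.95, 0.015, -0.14, 87, 0.087, -0.137, 0.272, 0.95, 0.015, -0.14, 87, 0.087, -0.137, 0.272, 0.95, 0.015, -0.14, 87])

```text
t: 1.7
eef_pos: [0.5219, 0.1358, 0.193]
tcp_rot: [0.213, -0.674, 0.675, 0.213]
ft_force: [-1.1, -0.2, 0.1]
opening: 0.0871
```

Run:
```python
from h import *
show()
T=target(np.radians(35),-.005)
print(move([.549,.081,.15],T),move([.549,.081,.054],T))
```

```text
t 1.7 tcp [0.5219 0.1358 0.193 ] grasp [0.5219 0.1249 0.2086] z [ 0.001  0.574 -0.819] y [-1.     0.002  0.   ] F [-1.1 -0.2  0.1] M [-1.11 -0.06  0.05] op 0.0871 q [ 0.14  0.27 -0.09 -0.66 -1.2   0.1 ]
[ 0.001  0.     0.001  0.278 -0.109  0.091] [ 0.001  0.     0.001  0.499 -0.109  0.406]
```

Call:
arm_command(plan=[0.001, 0, 0.001, 0.28, -0.11, 0.09, 87, 0.001, 0, 0.001, 0.28, -0.11, 0.09, 87, 0.001, 0, 0.001, 0.28, -0.11, 0.09, 87, 0.001, 0, 0.001, 0.33, -0.11, 0.17, 87, 0.001, 0, 0.001, 0.39, -0.11, 0.25, 87, 0.001, 0, 0.001, 0.44, -0.11, 0.32, 87, 0.001, 0, 0.001, 0.47, -0.11, 0.36, 87, 0.001, 0, 0.001, 0.49, -0.11, 0.39, 87, 0.001, 0, 0.001, 0.5, -0.11, 0.405, 87, 0.001, 0, 0.001, 0.5, -0.11, 0.405, 87])

```text
t: 2.7
eef_pos: [0.5494, 0.092, 0.0386]
tcp_rot: [0.214, -0.673, 0.676, 0.212]
ft_force: [0.4, -0.2, 0.1]
opening: 0.0865
```

Run:
```python
from h import *
im,d=robot.get_image('scene'); cv2.imwrite('pics/s1.png',cv2.resize(im[120:270,180:460,::-1],(784,420)))
show()
T=target(np.radians(35),-.005)
print(move([.549,.081,.054],T))
```

```text
t 2.75 tcp [0.5497 0.0918 0.039 ] grasp [0.5496 0.0809 0.0546] z [ 0.004  0.574 -0.819] y [-1.     0.004 -0.001] F [-0.1 -0.3 -0. ] M [-1.12 -0.01  0.03] op 0.0871 q [ 0.03  0.51 -0.15 -0.73 -1.03  0.39]
[-0.     0.     0.001  0.001  0.003  0.002]
```

View pics/s1.png

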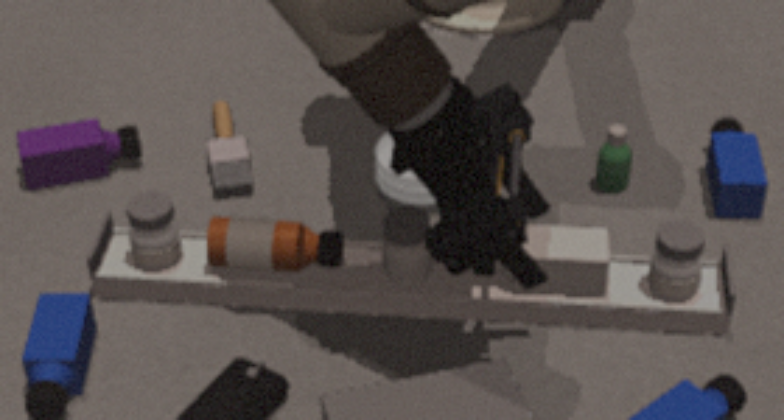

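In the crop the fingers straddle the white bottle's body at (530,250) and there is no contact force. The gripper clears the middle jar at (410,240). Closing now.

Call:
arm_command(plan=[0, 0, 0, 0, 0, 0, 60, 0, 0, 0, 0, 0, 0, 46, 0, 0, 0, 0, 0, 0, 35, 0, 0, 0, 0, 0, 0, 30, 0, 0, 0, 0, 0, 0, 30, 0, 0, 0, 0, 0, 0, 30, 0, 0, 0, 0, 0, 0, 30, 0, 0, 0, 0, 0, 0, 30])

```text
t: 3.55
eef_pos: [0.55, 0.0916, 0.039]
tcp_rot: [0.214, -0.673, 0.676, 0.212]
ft_force: [0.5, -0.4, 0.1]
opening: 0.0458
```

Run:
```python
from h import *
show()
T=target(np.radians(35),-.005)
print(move([.549,.081,.08],T),move([.549,.081,.21],T))
```

```text
t 3.55 tcp [0.55   0.0916 0.039 ] grasp [0.55   0.0807 0.0546] z [ 0.004  0.574 -0.819] y [-1.     0.004 -0.002] F [ 0.5 -0.4  0.1] M [-1.24 -0.23 -0.08] op 0.0458 q [ 0.03  0.51 -0.14 -0.73 -1.03  0.39]
[-0.001  0.     0.001 -0.059  0.004 -0.083] [-0.001  0.     0.001 -0.358  0.003 -0.508]
```

It gripped at 45.8 mm, which matches the 46 mm body. Lifting.

Call:
arm_command(plan=[0, 0, 0, -0.03, 0, -0.04, 30, 0, 0, 0, -0.06, 0, -0.085, 30, 0, 0, 0, -0.12, 0, -0.17, 30, 0, 0, 0, -0.2, 0, -0.28, 30, 0, 0, 0, -0.28, 0, -0.4, 30, 0, 0, 0, -0.36, 0, -0.51, 30, 0, 0, 0, -0.36, 0, -0.51, 30, 0, 0, 0, -0.36, 0, -0.51, 30])

```text
t: 4.35
eef_pos: [0.5494, 0.0923, 0.1966]
tcp_rot: [0.215, -0.673, 0.675, 0.211]
ft_force: [0.0, 0.6, -2.9]
opening: 0.0457
```

Run:
```python
from h import *
show()
for a in(35,20,0,-20,-40,-55): print(a,move([.549,.081,.21],target(np.radians(a),-.005)))
```

```text
t 4.35 tcp [0.5494 0.0923 0.1966] grasp [0.5493 0.0814 0.2122] z [ 0.006  0.574 -0.819] y [-1.     0.004 -0.004] F [ 0.   0.6 -2.9] M [-1.71  0.06  0.01] op 0.0457 q [ 0.05  0.31 -0.02 -0.64 -1.27  0.15]
35 [-0.001  0.     0.002  0.006  0.001  0.006]
20 [-0.002  0.131  0.001  0.026  0.001  0.004]
0 [-0.002  0.306  0.001  0.05   0.001 -0.008]
-20 [-0.002  0.48   0.001  0.069  0.001 -0.026]
-40 [-0.002  0.655  0.     0.08   0.001 -0.05 ]
-55 [-0.002  0.786  0.     0.082  0.001 -0.07 ]
```

Call:
arm_command(plan=[0, 0.065, 0, 0.01, 0, 0.005, 30, 0, 0.131, 0, 0.026, 0, 0.004, 30, 0, 0.19, 0, 0.035, 0, 0, 30, 0, 0.25, 0, 0.043, 0, -0.004, 30, 0, 0.306, 0, 0.05, 0, -0.008, 30, 0, 0.37, 0, 0.057, 0, -0.015, 30, 0, 0.43, 0, 0.063, 0, -0.02, 30, 0, 0.48, 0, 0.069, 0, -0.026, 30, 0, 0.54, 0, 0.073, 0, -0.035, 30, 0, 0.6, 0, 0.077, 0, -0.043, 30, 0, 0.655, 0, 0.08, 0, -0.05, 30, -0.001, 0.72, 0, 0.081, 0, -0.06, 30])

```text
t: 5.55
eef_pos: [0.5486, 0.0671, 0.1964]
tcp_rot: [-0.286, -0.645, 0.648, -0.286]
ft_force: [0.3, -0.5, -2.8]
opening: 0.0456
```

Run:
```python
from h import *
show()
print(move([.549,.081,.21],target(np.radians(-55),-.005)))
```

```text
t 5.55 tcp [0.5486 0.0671 0.1964] grasp [0.5487 0.0812 0.2091] z [-0.003 -0.74  -0.673] y [-1.     0.005 -0.001] F [ 0.3 -0.5 -2.8] M [ 2.17 -0.05 -0.  ] op 0.0456 q [ 0.73  0.48 -0.32  0.59 -1.43 -1.02]
[-0.001  0.064 -0.     0.013 -0.001 -0.002]
```

Call:
arm_command(plan=[-0.001, 0.064, 0, 0.013, 0, -0.002, 30, -0.001, 0.064, 0, 0.013, 0, -0.002, 30, -0.001, 0.064, 0, 0.013, 0, -0.002, 30])

```text
t: 5.85
eef_pos: [0.548, 0.0654, 0.1972]
tcp_rot: [-0.329, -0.626, 0.628, -0.325]
ft_force: [-0.5, -0.5, -2.0]
opening: 0.0458
```

Run:
```python
from h import *
im,d=robot.get_image('scene'); cv2.imwrite('pics/s2.png',cv2.resize(im[90:270,180:460,::-1],(784,504)))
show()
P=cloud('scene',d); v,u=np.mgrid[:400,:640]
# white bottle points : x near .50-.53 face, y .03-.13, z .1-.29
hsv=cv2.cvtColor(im,cv2.COLOR_RGB2HSV)
m=(P[...,2]>.12)&(P[...,2]<.3)&(P[...,1]>.02)&(P[...,1]<.15)&(P[...,0]>.5)&(P[...,0]<.62)
q=P[m]; print(m.sum())
w=m&(hsv[...,2]>90); q=P[w]; print(w.sum(),np.percentile(q,[2,50,98],axis=0).round(4))
print(cv2.minAreaRect(np.argwhere(w)[:,::-1].astype(np.float32)))
```

```text
t 5.9 tcp [0.5484 0.0652 0.1984] grasp [0.5485 0.0807 0.2093] z [-0.006 -0.819 -0.574] y [-1.     0.007  0.001] F [-0.2  0.3 -2.5] M [ 2.43 -0.06  0.01] op 0.0453 q [ 0.75  0.53 -0.33  0.64 -1.5  -1.08]
1618
180 [[0.53   0.0521 0.1671]
 [0.5638 0.0803 0.2344]
 [0.5722 0.0969 0.2696]]
((380.691650390625, 148.11709594726562), (29.64094352722168, 63.32455825805664), 21.297353744506836)
```

View pics/s2.png

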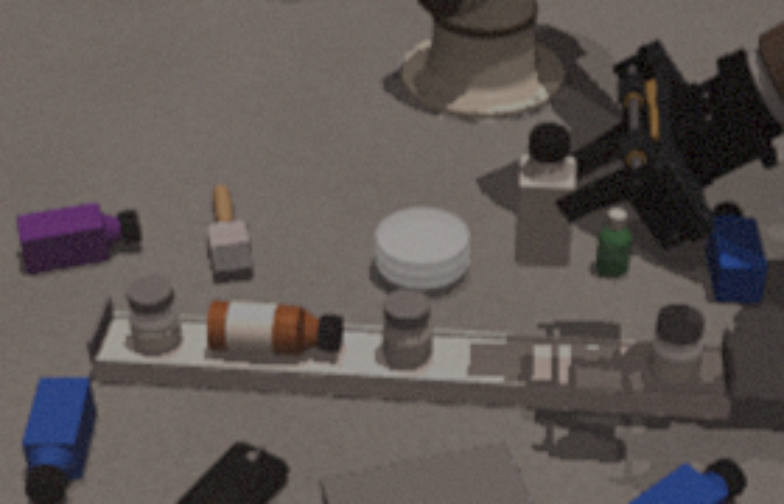

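The white bottle hangs upright in the grip, with its cap at crop (549,142) and its foot edge at (543,264). The jars and the amber bottle haven't moved. I'll check the foot height before lowering.

Run:
```python
from h import *
c=robot.camera_model('scene')
im=cv2.imread('pics/s2.png')
def onx(u,v,x):
    r=rot(c['orientation']).apply([(u-c['cx'])/c['fx'],(v-c['cy'])/c['fy'],1]); return c['xyz']+r*(x-c['xyz'][0])/r[0]
for cu,cv in[(517,262),(570,265),(519,184),(574,187)]: print(onx(180+cu/2.8,90+cv/2.8,.5715).round(4))
T=target(np.radians(-55),-.005)
for z in(.15,.11,.095,.088,.085,.083,.081): print(z,move([.5485,.0807,z],T))
```

```text
[0.5715 0.0541 0.153 ]
[0.5715 0.0986 0.1526]
[0.5715 0.0523 0.2326]
[0.5715 0.0965 0.232 ]
0.15 [ 0.001  0.    -0.    -0.194 -0.001  0.136]
0.11 [ 0.001  0.    -0.    -0.325 -0.001  0.228]
0.095 [ 0.001  0.    -0.    -0.374 -0.001  0.263]
0.088 [ 0.001  0.    -0.    -0.397 -0.001  0.279]
0.085 [ 0.001  0.    -0.    -0.407 -0.001  0.286]
0.083 [ 0.001  0.    -0.    -0.413 -0.001  0.29 ]
0.081 [ 0.001  0.    -0.    -0.42  -0.001  0.295]
```

Call:
arm_command(plan=[0.001, 0, 0, -0.1, 0, 0.07, 30, 0.001, 0, 0, -0.194, 0, 0.136, 30, 0.001, 0, 0, -0.26, 0, 0.182, 30, 0.001, 0, 0, -0.325, 0, 0.228, 30, 0.001, 0, 0, -0.35, 0, 0.246, 30, 0.001, 0, 0, -0.374, 0, 0.263, 30, 0.001, 0, 0, -0.385, 0, 0.27, 30, 0.001, 0, 0, -0.397, 0, 0.279, 30, 0.001, 0, 0, -0.397, 0, 0.279, 30])

```text
t: 6.8
eef_pos: [0.5483, 0.0651, 0.0773]
tcp_rot: [-0.327, -0.626, 0.629, -0.325]
ft_force: [0.6, -0.2, -3.2]
opening: 0.046
```

Run:
```python
from h import *
im,d=robot.get_image('scene'); cv2.imwrite('pics/s3.png',cv2.resize(im[120:270,230:510,::-1],(784,420)))
show()
T=target(np.radians(-55),-.005)
for z in(.086,.084,.083,.082,.081): print(z,move([.5485,.0807,z],T))
```

```text
t 6.85 tcp [0.5484 0.0652 0.0774] grasp [0.5485 0.0807 0.0883] z [-0.004 -0.819 -0.574] y [-1.     0.005 -0.001] F [ 0.2 -0.1 -1.7] M [ 2.42 -0.04  0.03] op 0.0458 q [ 0.75  0.68 -0.42  0.67 -1.31 -1.22]
0.086 [-0.     0.001 -0.    -0.007 -0.     0.006]
0.084 [-0.     0.001 -0.    -0.014 -0.     0.01 ]
0.083 [-0.     0.001 -0.    -0.017 -0.     0.012]
0.082 [-0.     0.001 -0.    -0.021 -0.     0.015]
0.081 [-0.     0.001 -0.    -0.024 -0.     0.017]
```

View pics/s3.png

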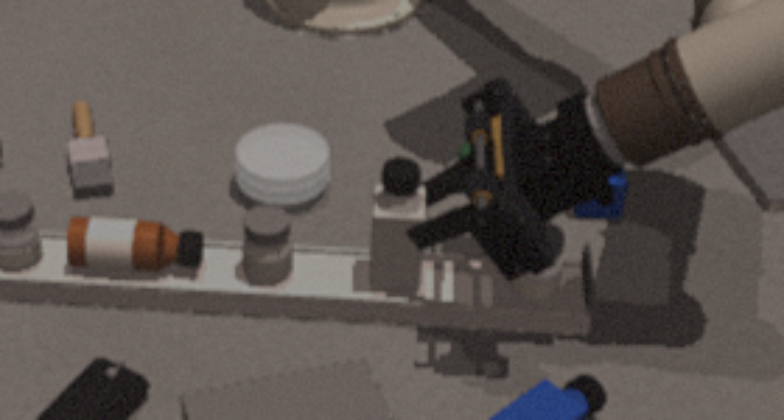

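The bottle is just above the floor, with its foot at (400,292). The gripper is above jar c and shows no contact force. Lowering slowly.

Call:
arm_command(plan=[0, 0, 0, -0.007, 0, 0.006, 30, 0, 0, 0, -0.011, 0, 0.008, 30, 0, 0, 0, -0.014, 0, 0.01, 30, 0, 0, 0, -0.017, 0, 0.012, 30, 0, 0, 0, -0.017, 0, 0.012, 30])

```text
t: 7.35
eef_pos: [0.5484, 0.0652, 0.0721]
tcp_rot: [-0.327, -0.626, 0.629, -0.326]
ft_force: [0.1, 0.3, -3.1]
opening: 0.0458
```

Run:
```python
from h import *
show()
```

```text
t 7.35 tcp [0.5484 0.0652 0.0721] grasp [0.5485 0.0808 0.0831] z [-0.004 -0.819 -0.574] y [-1.     0.005 -0.   ] F [ 0.1  0.3 -3.1] M [ 2.42 -0.04  0.01] op 0.0458 q [ 0.75  0.68 -0.43  0.67 -1.3  -1.23]
```

Nothing has touched yet: the tool force is still about -2.5 N, which is the bottle's weight. I'll keep going in 0.5 mm steps.

Call:
arm_command(plan=[0, 0, 0, -0.002, 0, 0.001, 30, 0, 0, 0, -0.003, 0, 0.002, 30, 0, 0, 0, -0.005, 0, 0.003, 30, 0, 0, 0, -0.005, 0, 0.003, 30])

```text
t: 7.75
eef_pos: [0.5485, 0.0653, 0.072]
tcp_rot: [-0.327, -0.625, 0.629, -0.326]
ft_force: [-1.8, 1.7, 5.8]
opening: 0.0456
```

Run:
```python
from h import *
show()
```

```text
t 7.75 tcp [0.5485 0.0653 0.072 ] grasp [0.5486 0.0809 0.0828] z [-0.003 -0.82  -0.573] y [-1.     0.005 -0.001] F [-1.8  1.7  5.8] M [ 0.86  0.54 -0.51] op 0.0456 q [ 0.75  0.69 -0.43  0.67 -1.3  -1.23]
```

The force jumped about 8 N, so the foot is on the floor, at the predicted height of 0.083. Opening, then backing out along the tool axis.

Call:
arm_command(plan=[0, 0, 0, 0, 0, 0, 50, 0, 0, 0, 0, 0, 0, 60, 0, 0, 0, 0, 0, 0, 87, 0, 0, 0, 0, 0, 0, 87, 0, 0, 0, 0, 0, 0, 87, 0, 0, 0, 0, 0, 0, 87])

```text
t: 8.35
eef_pos: [0.5485, 0.0652, 0.0718]
tcp_rot: [-0.327, -0.625, 0.629, -0.326]
ft_force: [-0.7, 0.3, 0.8]
opening: 0.0816
```

Run:
```python
from h import *
im,d=robot.get_image('scene'); cv2.imwrite('pics/s4.png',cv2.resize(im[120:270,230:510,::-1],(784,420)))
show()
```

```text
t 8.4 tcp [0.5485 0.0653 0.0719] grasp [0.5486 0.0808 0.0828] z [-0.003 -0.82  -0.573] y [-1.     0.005 -0.001] F [ 0.1 -0.6  0.1] M [ 1.74 -0.08 -0.04] op 0.0834 q [ 0.75  0.69 -0.43  0.67 -1.3  -1.23]
```

View pics/s4.png

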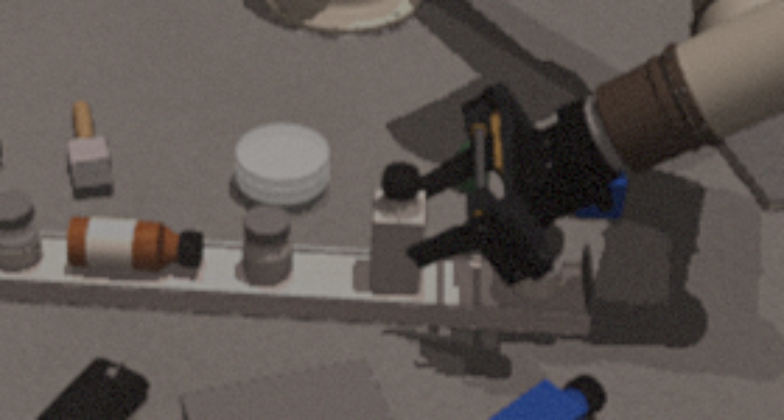

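The white bottle stands free, cap (400,180) and foot (397,290), with a finger open on each side. Backing out and rising.

Call:
arm_command(plan=[0, 0, 0, 0, 0, -0.05, 87, 0, 0, 0, 0, 0, -0.12, 87, 0, 0, 0, 0, 0, -0.2, 87, 0, 0, 0, 0, 0, -0.3, 87, 0, 0, 0, 0, 0, -0.4, 87, 0, 0, 0, 0.15, 0, -0.5, 87, 0, 0, 0, 0.3, 0, -0.6, 87, 0, 0, 0, 0.45, 0, -0.7, 87, 0, 0, 0, 0.55, 0, -0.78, 87, 0, 0, 0, 0.55, 0, -0.78, 87])

```text
t: 9.4
eef_pos: [0.5498, 0.148, 0.3015]
tcp_rot: [-0.322, -0.626, 0.631, -0.327]
ft_force: [-0.2, 0.0, -0.3]
opening: 0.0873
```

Run:
```python
from h import *
im,d=robot.get_image('scene'); cv2.imwrite('pics/s5.png',cv2.resize(im[120:270,180:460,::-1],(784,420)))
show()
# round: start approach tilted -35 (pointing -y), body toward cap(+y)
T0=target(np.radians(0),-.005);T=target(np.radians(-35),-.005)
print(move([.549,.03,.30],T0),move([.549,-.162,.25],T))
```

```text
t 9.45 tcp [0.549  0.1475 0.2987] grasp [0.549  0.163  0.3096] z [-0.    -0.817 -0.577] y [-1.     0.004 -0.005] F [ 0.4  0.1 -1.7] M [ 1.82 -0.08 -0.04] op 0.0867 q [ 0.85  0.52 -0.07  0.58 -1.76 -0.98]
[-0.003 -0.478 -0.001  0.213 -0.002  0.425] [-2.000e-03 -1.720e-01 -1.000e-03  5.290e-01 -4.000e-03  1.195e+00]
```

View pics/s5.png

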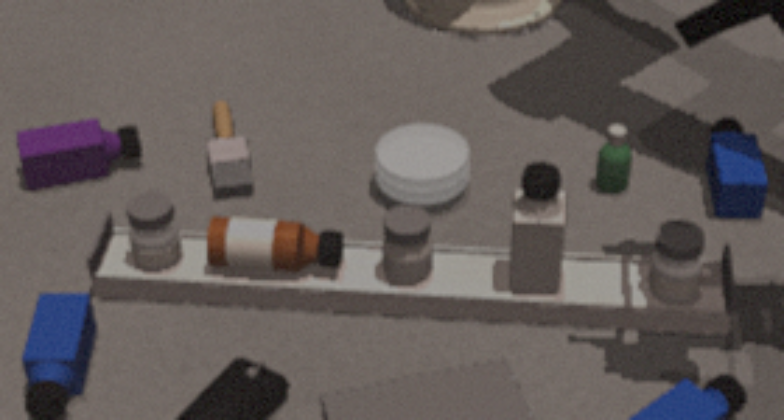

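The white bottle stands alone at (538,235) in the crop, the jars are undisturbed, and the amber bottle is untouched. Moving on to the round bottle.

Call:
arm_command(plan=[-0.002, -0.172, 0, 0.1, 0, 0.2, 87, -0.002, -0.172, 0, 0.2, 0, 0.4, 87, -0.002, -0.172, 0, 0.3, 0, 0.6, 87, -0.002, -0.172, 0, 0.4, 0, 0.8, 87, -0.002, -0.172, 0, 0.46, 0, 0.98, 87, -0.002, -0.172, 0, 0.46, 0, 0.98, 87, -0.002, -0.172, 0, 0.46, 0, 0.98, 87])

```text
t: 10.15
eef_pos: [0.5458, -0.1216, 0.2495]
tcp_rot: [-0.215, -0.671, 0.678, -0.211]
ft_force: [0.8, -0.8, 0.5]
opening: 0.0868
```

Run:
```python
from h import *
show()
T=target(np.radians(-35),-.005)
for z in (.2,.15,.1,.075,.062,.054): print(z,move([.548,-.162,z],T))
```

```text
t 10.15 tcp [ 0.5458 -0.1216  0.2495] grasp [ 0.546  -0.1107  0.265 ] z [-0.008 -0.575 -0.818] y [-1.     0.011  0.002] F [ 0.8 -0.8  0.5] M [ 1.25 -0.07 -0.03] op 0.0868 q [ 0.37  0.26 -0.39  0.6  -1.24 -0.67]
0.2 [ 0.003 -0.001 -0.002  0.018 -0.011  0.331]
0.15 [ 0.003 -0.001 -0.002 -0.097 -0.012  0.494]
0.1 [ 0.003 -0.001 -0.002 -0.212 -0.012  0.658]
0.075 [ 0.003 -0.001 -0.002 -0.269 -0.013  0.74 ]
0.062 [ 0.003 -0.001 -0.002 -0.299 -0.013  0.782]
0.054 [ 0.003 -0.001 -0.002 -0.318 -0.013  0.808]
```

Call:
arm_command(plan=[0.003, 0, -0.002, 0.01, -0.01, 0.17, 87, 0.003, 0, -0.002, 0.018, -0.011, 0.33, 87, 0.003, 0, -0.002, 0.018, -0.011, 0.33, 87, 0.003, 0, -0.002, -0.04, -0.012, 0.41, 87, 0.003, 0, -0.002, -0.1, -0.012, 0.495, 87, 0.003, 0, -0.002, -0.16, -0.012, 0.58, 87, 0.003, 0, -0.002, -0.212, -0.012, 0.658, 87, 0.003, 0, -0.002, -0.27, -0.013, 0.74, 87, 0.003, 0, -0.002, -0.3, -0.013, 0.782, 87, 0.003, 0, -0.002, -0.318, -0.013, 0.808, 87, 0.003, 0, -0.002, -0.318, -0.013, 0.808, 87])

```text
t: 11.25
eef_pos: [0.5486, -0.172, 0.0381]
tcp_rot: [-0.214, -0.673, 0.675, -0.213]
ft_force: [0.1, -0.1, 0.1]
opening: 0.087
```

Run:
```python
from h import *
im,d=robot.get_image('scene'); cv2.imwrite('pics/s6.png',cv2.resize(im[120:270,180:460,::-1],(784,420)))
show()
T=target(np.radians(-35),-.005)
print(move([.548,-.162,.054],T))
```

```text
t 11.3 tcp [ 0.5489 -0.1721  0.0388] grasp [ 0.5489 -0.1611  0.0543] z [-0.001 -0.575 -0.818] y [-1.     0.003 -0.001] F [ 0.2 -0.2 -0.6] M [ 1.27 -0.11 -0.03] op 0.0873 q [ 0.21  0.49 -0.7   0.94 -0.77 -1.04]
[-0.001 -0.001  0.     0.002  0.004  0.003]
```

View pics/s6.png

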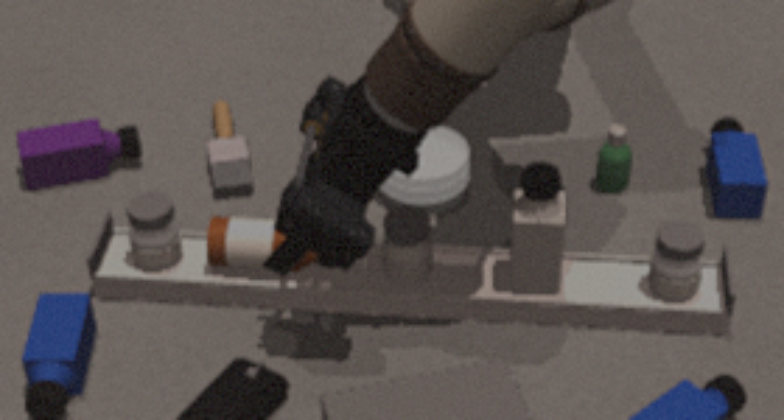

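The fingers straddle the amber body at crop (280,255), with no contact forces. Closing.

Call:
arm_command(plan=[0, 0, 0, 0, 0, 0, 60, 0, 0, 0, 0, 0, 0, 46, 0, 0, 0, 0, 0, 0, 35, 0, 0, 0, 0, 0, 0, 30, 0, 0, 0, 0, 0, 0, 30, 0, 0, 0, 0, 0, 0, 30, 0, 0, 0, 0, 0, 0, 30, 0, 0, 0, 0, 0, 0, 30])

```text
t: 12.1
eef_pos: [0.5494, -0.172, 0.039]
tcp_rot: [-0.213, -0.673, 0.675, -0.214]
ft_force: [0.9, -0.8, -0.3]
opening: 0.0377
```

Run:
```python
from h import *
show()
T=target(np.radians(-35),-.005)
print(move([.549,-.161,.08],T),move([.549,-.161,.21],T))
```

```text
t 12.1 tcp [ 0.5494 -0.172   0.039 ] grasp [ 0.5495 -0.161   0.0545] z [-0.    -0.575 -0.818] y [-1.     0.003 -0.002] F [ 0.9 -0.8 -0.3] M [ 1.07 -0.41  0.22] op 0.0377 q [ 0.21  0.49 -0.7   0.94 -0.77 -1.04]
[-0.001 -0.001  0.     0.058  0.002 -0.083] [-0.001 -0.001  0.     0.357  0.001 -0.509]
```

The opening is 37.7 mm, not the 46 mm expected for the body, so this grip is wrong. I'll look before lifting.

Run:
```python
from h import *
im,d=robot.get_image('scene'); a=cv2.resize(im[180:250,200:350,::-1],(750,350),interpolation=cv2.INTER_CUBIC)
show()
im,d2=robot.get_image('top'); b=cv2.resize(im[170:220,310:440,::-1],(750,240),interpolation=cv2.INTER_CUBIC)
cv2.imwrite('pics/s7.png',np.vstack([a,b]))
show()
```

```text
t 12.15 tcp [ 0.5494 -0.172   0.039 ] grasp [ 0.5494 -0.1611  0.0545] z [-0.    -0.575 -0.818] y [-1.     0.003 -0.002] F [1.3 0.1 0.9] M [ 1.05 -0.49  0.29] op 0.0376 q [ 0.21  0.49 -0.7   0.94 -0.77 -1.04]
t 12.2 tcp [ 0.5494 -0.172   0.039 ] grasp [ 0.5494 -0.161   0.0545] z [-0.    -0.575 -0.818] y [-1.     0.003 -0.002] F [ 1.3 -1.3 -0.6] M [ 1.05 -0.49  0.26] op 0.0376 q [ 0.21  0.49 -0.7   0.94 -0.77 -1.04]
```

View pics/s7.png

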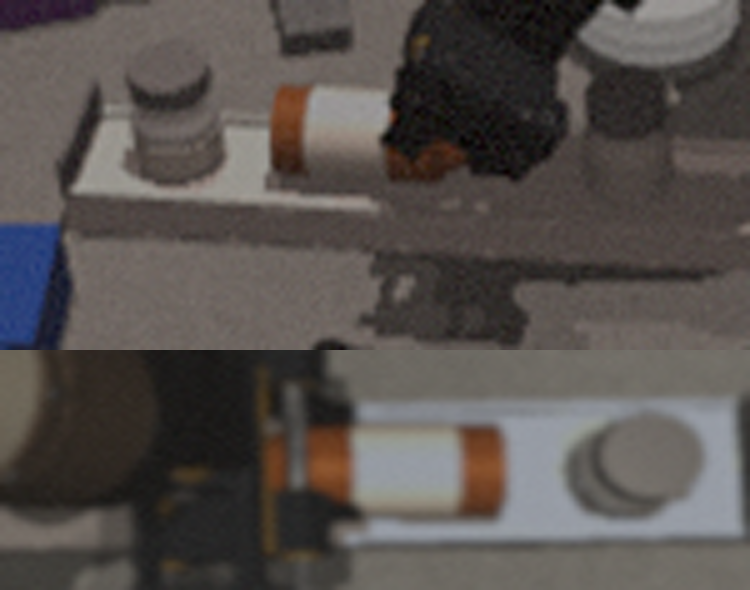

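Run:
```python
from h import *
d0=np.load('pics/top0.npy'); P0=cloud('top',d0)
im,d=robot.get_image('top'); P=cloud('top',d); ims,ds=robot.get_image('scene'); Ps=cloud('scene',ds)
np.save('pics/sc7.npy',ds)
Ps0=cloud('scene',np.load('pics/scene0.npy'))
for u in range(356,400,4): print(u,[int(1000*np.median(Q[192:198,u-1:u+2,2])) for Q in(P0,P)])
# scene: foot disc / label top
for v in range(194,222,3): print(v,Ps0[v,262:270].mean(0).round(3),Ps[v,262:270].mean(0).round(3))
print('fingers rows at col', [(v,P[v,366].round(3).tolist()) for v in range(180,212,2)])
show()
```

```text
356 [61, 65]
360 [68, 147]
364 [69, 69]
368 [69, 69]
372 [69, 70]
376 [70, 69]
380 [70, 70]
384 [70, 69]
388 [69, 70]
392 [68, 69]
396 [69, 69]
194 [ 0.444 -0.219  0.001] [ 0.444 -0.219  0.   ]
197 [ 0.538 -0.197  0.068] [ 0.54  -0.196  0.07 ]
200 [ 0.553 -0.194  0.07 ] [ 0.552 -0.194  0.07 ]
203 [ 0.561 -0.192  0.068] [ 0.561 -0.192  0.067]
206 [ 0.567 -0.192  0.063] [ 0.565 -0.192  0.061]
209 [ 0.571 -0.192  0.056] [ 0.57  -0.192  0.055]
212 [ 0.571 -0.192  0.046] [ 0.57  -0.193  0.045]
215 [ 0.56  -0.196  0.026] [ 0.56  -0.196  0.026]
218 [ 0.57  -0.194  0.025] [ 0.57  -0.194  0.024]
221 [ 0.583 -0.192  0.026] [ 0.584 -0.192  0.027]
fingers rows at col [(180, [0.575, -0.149, 0.086]), (182, [0.571, -0.149, 0.083]), (184, [0.568, -0.15, 0.076]), (186, [0.565, -0.151, 0.063]), (188, [0.56, -0.151, 0.067]), (190, [0.555, -0.15, 0.072]), (192, [0.55, -0.15, 0.071]), (194, [0.546, -0.15, 0.068]), (196, [0.542, -0.15, 0.065]), (198, [0.537, -0.15, 0.069]), (200, [0.522, -0.14, 0.148]), (202, [0.517, -0.14, 0.149]), (204, [0.513, -0.14, 0.146]), (206, [0.509, -0.14, 0.146]), (208, [0.505, -0.14, 0.149]), (210, [0.501, -0.14, 0.146])]
t 12.3 tcp [ 0.5494 -0.172   0.039 ] grasp [ 0.5494 -0.161   0.0545] z [-0.    -0.575 -0.818] y [-1.     0.003 -0.002] F [-0.  -0.4  1.1] M [ 1.03 -0.47  0.36] op 0.0376 q [ 0.21  0.49 -0.7   0.94 -0.77 -1.04]
```

The bottle has not moved: its top is still at z≈0.070 and its foot at y≈-0.22. So the pads touch it below their centre, about 8 mm from the pad middle along the finger, and the fingers probably tilt inward above that line. I'll open, go 3 mm lower (the fingertip corner still clears the 29 mm lips) and grip again.

Call:
arm_command(plan=[0, 0, 0, 0, 0, 0, 60, 0, 0, 0, 0, 0, 0, 60, 0, 0, 0, 0, 0, 0, 60, 0, 0, 0, -0.003, 0, 0.005, 60, 0, 0, 0, -0.007, 0, 0.01, 60, 0, 0, 0, -0.007, 0, 0.01, 60, 0, 0, 0, -0.007, 0, 0.01, 40, 0, 0, 0, -0.007, 0, 0.01, 30, 0, 0, 0, -0.007, 0, 0.01, 30, 0, 0, 0, -0.007, 0, 0.01, 30, 0, 0, 0, -0.007, 0, 0.01, 30, 0, 0, 0, -0.007, 0, 0.01, 30])

```text
t: 13.5
eef_pos: [0.5494, -0.172, 0.0358]
tcp_rot: [-0.213, -0.673, 0.675, -0.214]
ft_force: [1.6, -0.6, -1.7]
opening: 0.0414
```

Run:
```python
from h import *
im,d=robot.get_image('scene'); a=cv2.resize(im[180:250,200:350,::-1],(750,350),interpolation=cv2.INTER_CUBIC)
cv2.imwrite('pics/s8.png',a)
show()
```

```text
t 13.55 tcp [ 0.5494 -0.1719  0.0359] grasp [ 0.5494 -0.161   0.0514] z [-0.    -0.575 -0.818] y [-1.     0.003 -0.002] F [ 0.5 -0.3 -1.1] M [ 1.26 -0.25  0.11] op 0.0409 q [ 0.21  0.5  -0.71  0.95 -0.76 -1.04]
```

View pics/s8.png

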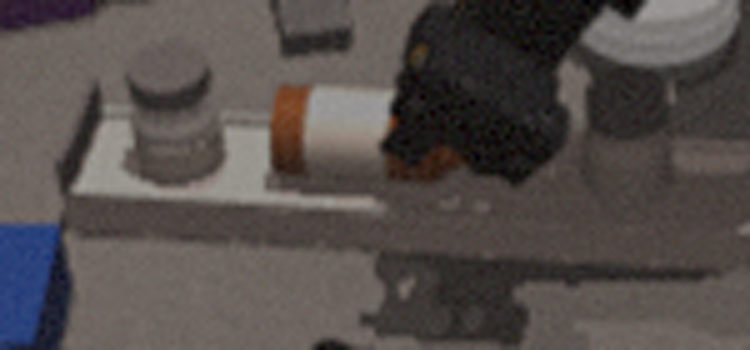

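The opening is now 41 mm and the moments are smaller, which fits the finger-tilt explanation. I'll try a 12 mm lift.

Call:
arm_command(plan=[0, 0, 0, 0.007, 0, -0.01, 30, 0, 0, 0, 0.014, 0, -0.02, 30, 0, 0, 0, 0.02, 0, -0.03, 30, 0, 0, 0, 0.028, 0, -0.039, 30, 0, 0, 0, 0.028, 0, -0.039, 30])

```text
t: 14.05
eef_pos: [0.5496, -0.1719, 0.0482]
tcp_rot: [-0.213, -0.673, 0.675, -0.214]
ft_force: [-0.2, 0.3, -1.5]
opening: 0.0407
```

Run:
```python
from h import *
im,d=robot.get_image('scene'); a=cv2.resize(im[180:250,200:350,::-1],(750,350),interpolation=cv2.INTER_CUBIC)
cv2.imwrite('pics/s9.png',a)
show()
im,d=robot.get_image('top'); P=cloud('top',d)
for u in range(364,400,4): print(u,[int(1000*np.median(Q[192:198,u-1:u+2,2])) for Q in(P,)])
show()
```

```text
t 14.1 tcp [ 0.5496 -0.1719  0.0481] grasp [ 0.5496 -0.161   0.0636] z [ 0.    -0.575 -0.818] y [-1.     0.003 -0.002] F [-0.8  1.1 -2.5] M [ 1.78 -0.06  0.02] op 0.0407 q [ 0.21  0.48 -0.69  0.92 -0.78 -1.01]
364 [84]
368 [79]
372 [80]
376 [77]
380 [77]
384 [76]
388 [72]
392 [71]
396 [71]
t 14.15 tcp [ 0.5495 -0.1719  0.0479] grasp [ 0.5495 -0.161   0.0635] z [ 0.    -0.575 -0.818] y [-1.     0.003 -0.002] F [ 0.8 -0.1 -3.4] M [ 1.73 -0.1   0.03] op 0.0408 q [ 0.21  0.48 -0.69  0.92 -0.78 -1.01]
```

View pics/s9.png

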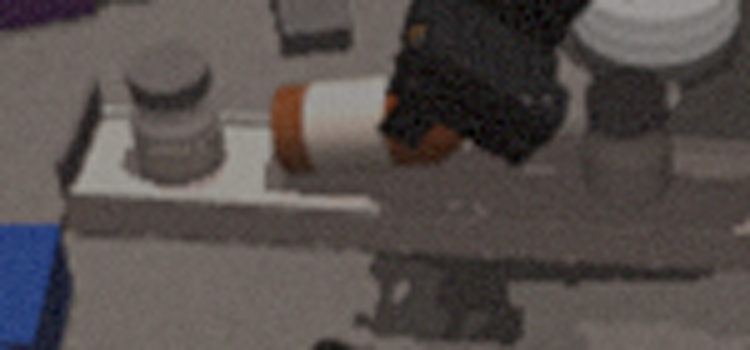

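The bottle is held, but it pivots in the line grip. Its foot (290,170) still rests on the floor and the cap end has risen by about 0.17 rad, which is the direction I want. I'll lift it slowly and watch it.

Call:
arm_command(plan=[0, 0, 0, 0.012, 0, -0.017, 30, 0, 0, 0, 0.023, 0, -0.033, 30, 0, 0, 0, 0.035, 0, -0.05, 30, 0, 0, 0, 0.046, 0, -0.066, 30, 0, 0, 0, 0.058, 0, -0.083, 30, 0, 0, 0, 0.07, 0, -0.1, 30, 0, 0, 0, 0.07, 0, -0.1, 30])

```text
t: 14.85
eef_pos: [0.55, -0.1717, 0.0793]
tcp_rot: [-0.212, -0.673, 0.676, -0.214]
ft_force: [-0.1, 0.4, -2.9]
opening: 0.0396
```

Run:
```python
from h import *
im,d=robot.get_image('scene'); a=cv2.resize(im[160:250,200:350,::-1],(750,450),interpolation=cv2.INTER_CUBIC)
cv2.imwrite('pics/s10.png',a)
show()
```

```text
t 14.9 tcp [ 0.5497 -0.1717  0.0789] grasp [ 0.5497 -0.1608  0.0944] z [ 0.001 -0.575 -0.818] y [-1.     0.003 -0.003] F [-0.1  0.4 -2.2] M [ 1.81 -0.1  -0.01] op 0.0393 q [ 0.23  0.44 -0.66  0.85 -0.84 -0.93]
```

View pics/s10.png

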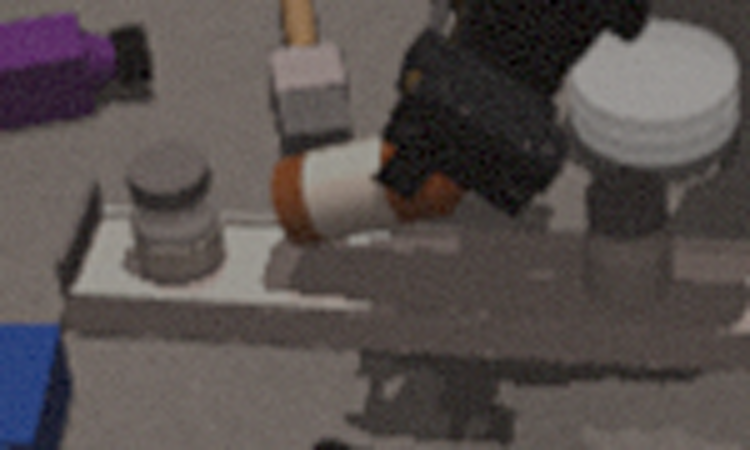

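Run:
```python
from h import *
im,d=robot.get_image('top'); P=cloud('top',d)
pts=np.array([np.median(P[192:198,u-1:u+2].reshape(-1,3),0) for u in range(368,398,2)])
print(pts.round(3)[:,1:].tolist())
k=np.polyfit(pts[:,1],pts[:,2],1); print('slope rad',np.arctan(k[0]), 'z top at -.16',np.polyval(k,-.16))
im,d=robot.get_image('scene');Q=cloud('scene',d)
m=(Q[...,0]>.53)&(Q[...,0]<.6)&(Q[...,1]>-.24)&(Q[...,1]<-.165)&(Q[...,2]>.035)&(Q[...,2]<.12)
q=Q[m]; print(m.sum(),np.percentile(q,[2,50,98],axis=0).round(4))
show()
```

```text
[[-0.149, 0.111], [-0.154, 0.108], [-0.159, 0.106], [-0.163, 0.105], [-0.168, 0.104], [-0.172, 0.103], [-0.177, 0.1], [-0.182, 0.099], [-0.186, 0.097], [-0.191, 0.097], [-0.196, 0.094], [-0.2, 0.092], [-0.205, 0.091], [-0.21, 0.09], [-0.215, 0.087]]
slope rad 0.32843108788976566 z top at -.16 0.10645254541600045
375 [[ 0.5407 -0.2179  0.0581]
 [ 0.5654 -0.1913  0.0874]
 [ 0.5739 -0.1658  0.1045]]
t 15.0 tcp [ 0.5493 -0.1719  0.0784] grasp [ 0.5493 -0.1609  0.0939] z [-0.    -0.575 -0.818] y [-1.     0.003 -0.002] F [ 0.9  0.3 -3.1] M [ 1.82 -0.07 -0.03] op 0.0393 q [ 0.23  0.44 -0.66  0.85 -0.84 -0.93]
```

The tilt is 0.33 rad, and the bottle axis has slid about 14 mm out toward the fingertips, so this grip would not hold. The foot is only about 20 mm up. I'll set the bottle back down and regrip with the tool vertical, so the pad centres sit at axis height with the tips just above the lips.

Call:
arm_command(plan=[0, 0, 0, -0.011, 0, 0.016, 30, 0, 0, 0, -0.023, 0, 0.033, 30, 0, 0, 0, -0.034, 0, 0.049, 30, 0, 0, 0, -0.046, 0, 0.066, 30, 0, 0, 0, -0.058, 0, 0.083, 30, 0, 0, 0, -0.066, 0, 0.094, 30, 0, 0, 0, -0.066, 0, 0.094, 30])

```text
t: 15.7
eef_pos: [0.5493, -0.172, 0.0492]
tcp_rot: [-0.213, -0.673, 0.675, -0.213]
ft_force: [0.8, -0.7, -1.9]
opening: 0.0395
```

```bash
cat > tl.py <<'E'
from h import *
def topline(u0=366,u1=398):
    im,d=robot.get_image('top'); P=cloud('top',d)
    pts=np.array([np.median(P[192:198,u-1:u+2].reshape(-1,3),0) for u in range(u0,u1,2)])
    print((pts[:,1:]*1000).round().astype(int).tolist())
    k=np.polyfit(pts[:,1],pts[:,2],1); print('slope',np.arctan(k[0]).round(3))
E
python3 - <<'E'
from tl import *
topline(); show()
E
```

```text
[[-148, 82], [-153, 81], [-157, 81], [-162, 79], [-167, 79], [-171, 78], [-176, 77], [-181, 76], [-185, 75], [-190, 75], [-195, 73], [-200, 73], [-204, 72], [-209, 70], [-213, 70], [-218, 70]]
slope 0.178
t 15.75 tcp [ 0.5493 -0.1721  0.0495] grasp [ 0.5493 -0.1611  0.065 ] z [-0.001 -0.575 -0.818] y [-1.     0.003 -0.001] F [ 0.   0.1 -2.2] M [ 1.49 -0.07 -0.  ] op 0.0397 q [ 0.21  0.48 -0.69  0.92 -0.79 -1.01]
```

Call:
arm_command(plan=[0, 0, 0, -0.007, 0, 0.01, 30, 0, 0, 0, -0.014, 0, 0.02, 30, 0, 0, 0, -0.019, 0, 0.028, 30, 0, 0, 0, -0.019, 0, 0.028, 30])

```text
t: 16.15
eef_pos: [0.5494, -0.1722, 0.0409]
tcp_rot: [-0.213, -0.673, 0.675, -0.213]
ft_force: [0.6, 0.6, -0.1]
opening: 0.0398
```

Run:
```python
from tl import *
topline(); show()
```

```text
[[-149, 73], [-154, 72], [-158, 74], [-163, 73], [-168, 72], [-172, 72], [-176, 73], [-181, 72], [-186, 72], [-190, 72], [-195, 72], [-200, 71], [-204, 70], [-209, 70], [-213, 70], [-218, 71]]
slope 0.048
t 16.2 tcp [ 0.5494 -0.1722  0.041 ] grasp [ 0.5494 -0.1613  0.0566] z [-0.001 -0.575 -0.818] y [-1.     0.003 -0.001] F [ 0.4 -0.2 -1.4] M [ 1.47 -0.25  0.18] op 0.04 q [ 0.21  0.49 -0.7   0.94 -0.77 -1.03]
```

It is nearly flat, about 3 mm up at the cap end. I'll release, back off, and come in vertically.

Call:
arm_command(plan=[0, 0, 0, -0.003, 0, 0.005, 30, 0, 0, 0, -0.004, 0, 0.006, 46, 0, 0, 0, -0.004, 0, 0.006, 60, 0, 0, 0, -0.004, 0, 0.006, 87, 0, 0, 0, -0.004, 0, 0.006, 87, 0, 0, 0, -0.004, 0, 0.006, 87, 0, 0, 0, 0, 0, -0.1, 87, 0, 0, 0, 0, 0, -0.2, 87, 0, 0, 0, 0, 0, -0.3, 87, 0, 0, 0, 0, 0, -0.3, 87])

```text
t: 17.2
eef_pos: [0.5521, -0.1269, 0.105]
tcp_rot: [-0.21, -0.674, 0.675, -0.215]
ft_force: [1.2, -0.0, -0.3]
opening: 0.0863
```

Run:
```python
from tl import *
im,d=robot.get_image('scene'); cv2.imwrite('pics/s11.png',cv2.resize(im[150:250,190:350,::-1],(768,480),interpolation=cv2.INTER_CUBIC))
topline(); show()
T=target(0,-.005)
for z in(.11,.075,.06,.0487): print(z,move([.549,-.152,z],T))
```

```text
[[-149, 70], [-154, 70], [-159, 71], [-163, 71], [-168, 70], [-172, 70], [-177, 70], [-181, 71], [-186, 71], [-191, 70], [-195, 71], [-200, 70], [-204, 70], [-209, 69], [-213, 70], [-218, 69]]
slope 0.015
t 17.3 tcp [ 0.5494 -0.1288  0.1024] grasp [ 0.5494 -0.1179  0.118 ] z [ 0.    -0.575 -0.818] y [-1.     0.002 -0.002] F [-0.8  0.2 -0.3] M [ 1.25 -0.06 -0.05] op 0.087 q [ 0.33  0.41 -0.61  0.75 -0.93 -0.9 ]
0.11 [-0.001 -0.306  0.001  0.05   0.002  0.091]
0.075 [-0.001 -0.306  0.001 -0.031  0.002  0.205]
0.06 [-0.001 -0.306  0.001 -0.065  0.002  0.254]
0.0487 [-0.001 -0.306  0.001 -0.091  0.002  0.291]
```

View pics/s11.png

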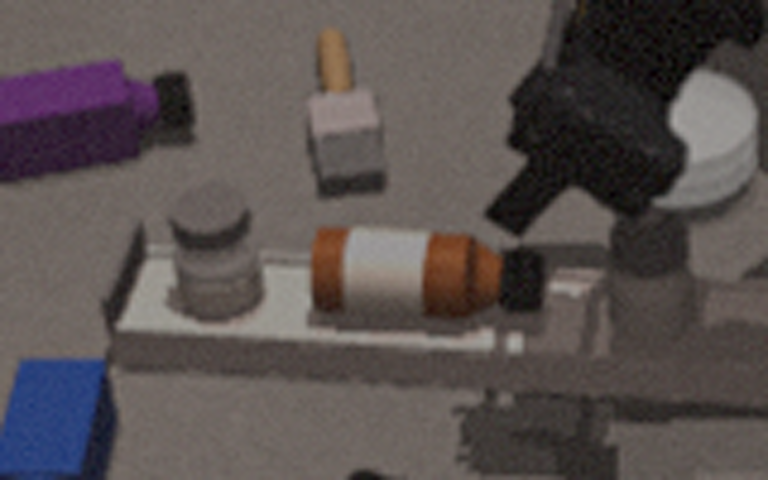

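The amber bottle lies where it began, with foot at (313,270) and cap at (522,275). Approaching vertically at y = -0.152, which is 69 mm from the foot.

Call:
arm_command(plan=[0, -0.075, 0, 0.02, 0, 0.02, 87, 0, -0.15, 0, 0.035, 0, 0.04, 87, 0, -0.225, 0, 0.045, 0, 0.07, 87, -0.001, -0.306, 0.001, 0.05, 0.002, 0.091, 87, -0.001, -0.306, 0.001, 0.05, 0.002, 0.091, 87, -0.001, -0.306, 0.001, 0.01, 0.002, 0.15, 87, -0.001, -0.306, 0.001, -0.031, 0.002, 0.205, 87, -0.001, -0.306, 0.001, -0.065, 0.002, 0.254, 87, -0.001, -0.306, 0.001, -0.08, 0.002, 0.276, 87, -0.001, -0.306, 0.001, -0.087, 0.002, 0.286, 87, -0.001, -0.306, 0.001, -0.087, 0.002, 0.286, 87])

```text
t: 18.4
eef_pos: [0.5485, -0.1524, 0.031]
tcp_rot: [-0.001, -0.705, 0.709, -0.0]
ft_force: [0.2, 0.8, 0.0]
opening: 0.0869
```

Run:
```python
from tl import *
show()
T=target(0,-.005)
for z in(.05,.0487): print(z,move([.549,-.152,z],T))
```

```text
t 18.4 tcp [ 0.5485 -0.1524  0.031 ] grasp [ 0.5486 -0.1524  0.05  ] z [-0.001 -0.001 -1.   ] y [-1.     0.005  0.001] F [0.2 0.8 0. ] M [ 0.11 -0.05 -0.01] op 0.0869 q [ 0.01  0.46 -0.33  0.   -0.78 -0.02]
0.05 [ 0.    -0.    -0.    -0.002 -0.002 -0.   ]
0.0487 [ 0.    -0.    -0.    -0.002 -0.002  0.005]
```

Call:
arm_command(plan=[0, 0, 0, -0.002, -0.002, 0.004, 87, 0, 0, 0, -0.002, -0.002, 0.004, 60, 0, 0, 0, -0.002, -0.002, 0.004, 50, 0, 0, 0, -0.002, -0.002, 0.004, 40, 0, 0, 0, -0.002, -0.002, 0.004, 30, 0, 0, 0, -0.002, -0.002, 0.004, 30, 0, 0, 0, -0.002, -0.002, 0.004, 30, 0, 0, 0, -0.002, -0.002, 0.004, 30, 0, 0, 0, -0.002, -0.002, 0.004, 30])

```text
t: 19.3
eef_pos: [0.5492, -0.1519, 0.0299]
tcp_rot: [-0.0, -0.705, 0.709, -0.0]
ft_force: [0.3, 0.8, -0.2]
opening: 0.0397
```

Run:
```python
from tl import *
show()
```

```text
t 19.3 tcp [ 0.5492 -0.1519  0.0299] grasp [ 0.5492 -0.1519  0.0489] z [-0.    -0.001 -1.   ] y [-1.     0.005  0.   ] F [ 0.3  0.8 -0.2] M [ 0.04 -0.19  0.05] op 0.0397 q [ 0.01  0.46 -0.33  0.   -0.77 -0.02]
```

The opening is 39.7 mm even near-centred, so I won't trust it as a measure of fit. A small test lift will show whether this grip slips.

Call:
arm_command(plan=[0, 0, 0, 0, 0, -0.012, 30, 0, 0, 0, 0, 0, -0.024, 30, 0, 0, 0, 0, 0, -0.036, 30, 0, 0, 0, 0, 0, -0.05, 30, 0, 0, 0, 0, 0, -0.05, 30])

```text
t: 19.8
eef_pos: [0.5496, -0.1519, 0.043]
tcp_rot: [-0.0, -0.705, 0.709, -0.001]
ft_force: [-0.1, 0.8, -2.5]
opening: 0.0396
```

Run:
```python
from tl import *
im,d=robot.get_image('scene'); cv2.imwrite('pics/s12.png',cv2.resize(im[150:250,190:350,::-1],(768,480),interpolation=cv2.INTER_CUBIC))
show(); topline(368,398); topline(368,398); show()
```

```text
t 19.85 tcp [ 0.5493 -0.1519  0.0427] grasp [ 0.5493 -0.1519  0.0617] z [ 0.    -0.001 -1.   ] y [-1.     0.005 -0.   ] F [ 0.3 -0.6 -2.6] M [ 0.15 -0.05  0.03] op 0.0394 q [ 0.01  0.45 -0.32  0.   -0.8  -0.02]
[[-130, 279], [-132, 287], [-134, 297], [-135, 333], [-138, 333], [-141, 335], [-143, 337], [-146, 338], [-150, 338], [-153, 338], [-158, 338], [-160, 338], [-165, 335], [-209, 83], [-216, 80]]
slope 1.225
[[-130, 278], [-132, 288], [-133, 295], [-134, 332], [-138, 334], [-140, 336], [-143, 338], [-146, 338], [-150, 338], [-153, 337], [-157, 337], [-162, 335], [-185, 207], [-189, 207], [-216, 82]]
slope 1.179
t 19.95 tcp [ 0.549  -0.1519  0.0424] grasp [ 0.549  -0.1519  0.0614] z [-0.001 -0.001 -1.   ] y [-1.     0.005  0.001] F [-0.3 -0.1 -2.3] M [ 0.17 -0.02  0.03] op 0.0398 q [ 0.01  0.45 -0.32  0.   -0.8  -0.02]
```

View pics/s12.png

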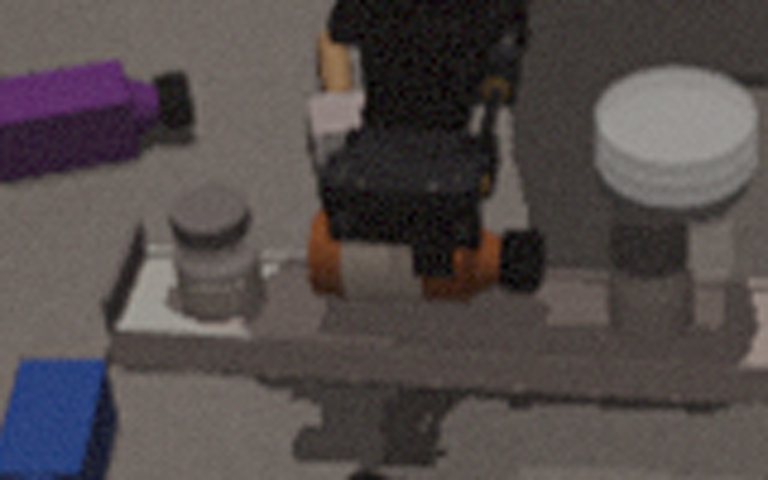

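The bottle is level and held firmly, lifted 12 mm at both ends with no droop. I'll raise it to about 0.14 and check again.

Call:
arm_command(plan=[0, 0, 0, 0, 0, -0.04, 30, 0, 0, 0, 0, 0, -0.09, 30, 0, 0, 0, 0, 0, -0.15, 30, 0, 0, 0, 0, 0, -0.21, 30, 0, 0, 0, 0, 0, -0.27, 30, 0, 0, 0, 0, 0, -0.31, 30, 0, 0, 0, 0, 0, -0.31, 30])

```text
t: 20.65
eef_pos: [0.5505, -0.152, 0.1224]
tcp_rot: [0.001, -0.705, 0.709, -0.002]
ft_force: [0.5, -0.4, -3.6]
opening: 0.0394
```

Run:
```python
from tl import *
im,d=robot.get_image('scene'); cv2.imwrite('pics/s13.png',cv2.resize(im[130:250,190:350,::-1],(768,576),interpolation=cv2.INTER_CUBIC))
show()
for a in(0,15,30,45,60,75): print(a,move([.549,-.152+.04*a/75,.14],target(np.radians(a),-.005)))
```

```text
t 20.7 tcp [ 0.5496 -0.1518  0.121 ] grasp [ 0.5495 -0.1518  0.14  ] z [ 0.002 -0.001 -1.   ] y [-1.     0.006 -0.002] F [ 0.4 -0.1 -3.2] M [0.14 0.01 0.01] op 0.0398 q [ 0.01  0.36 -0.24  0.   -0.98 -0.02]
0 [-0.001 -0.    -0.     0.001  0.002 -0.   ]
15 [-0.001 -0.131 -0.    -0.051  0.002 -0.003]
30 [-0.001 -0.262 -0.    -0.101  0.003 -0.01 ]
45 [-0.001 -0.393  0.    -0.149  0.003 -0.023]
60 [-0.001 -0.524  0.    -0.193  0.003 -0.038]
75 [-0.001 -0.655  0.    -0.233  0.003 -0.057]
```

View pics/s13.png

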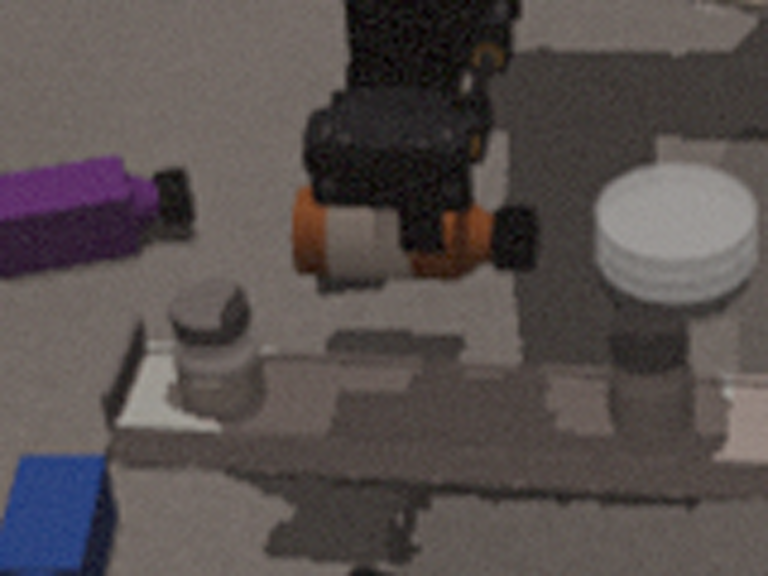

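It is level and firm: foot (297,232), cap (515,238). Turning 45°.

Call:
arm_command(plan=[0, -0.045, 0, -0.017, 0.001, -0.001, 30, -0.001, -0.087, 0, -0.034, 0.002, -0.002, 30, -0.001, -0.131, 0, -0.051, 0.002, -0.003, 30, -0.001, -0.175, 0, -0.068, 0.002, -0.005, 30, -0.001, -0.218, 0, -0.085, 0.003, -0.008, 30, -0.001, -0.262, 0, -0.101, 0.003, -0.01, 30, -0.001, -0.306, 0, -0.117, 0.003, -0.014, 30, -0.001, -0.35, 0, -0.133, 0.003, -0.018, 30, -0.001, -0.393, 0, -0.149, 0.003, -0.023, 30, -0.001, -0.393, 0, -0.149, 0.003, -0.023, 30])

```text
t: 21.7
eef_pos: [0.5481, -0.1162, 0.1235]
tcp_rot: [0.27, -0.65, 0.657, 0.272]
ft_force: [-1.5, 0.3, -4.3]
opening: 0.0397
```

Run:
```python
from tl import *
im,d=robot.get_image('scene'); cv2.imwrite('pics/s14.png',cv2.resize(im[130:250,190:350,::-1],(768,576),interpolation=cv2.INTER_CUBIC))
show()
for a in(45,55,65,75,85): print(a,move([.549,-.152+.04*a/75,.14],target(np.radians(a),-.005)))
```

```text
t 21.75 tcp [ 0.5484 -0.1158  0.1244] grasp [ 0.5484 -0.1292  0.1379] z [ 0.002  0.707 -0.708] y [-1.     0.007  0.004] F [ 0.1 -0.4 -3.1] M [-1.95 -0.04  0.01] op 0.0395 q [-0.38  0.57  0.12 -0.72 -1.5   0.57]
45 [ 0.001 -0.    -0.002 -0.009 -0.002 -0.003]
55 [ 0.    -0.088 -0.002 -0.038 -0.002  0.011]
65 [ 0.    -0.175 -0.002 -0.066 -0.002  0.023]
75 [ 0.    -0.262 -0.002 -0.093 -0.002  0.032]
85 [-0.    -0.349 -0.002 -0.119 -0.002  0.04 ]
```

View pics/s14.png

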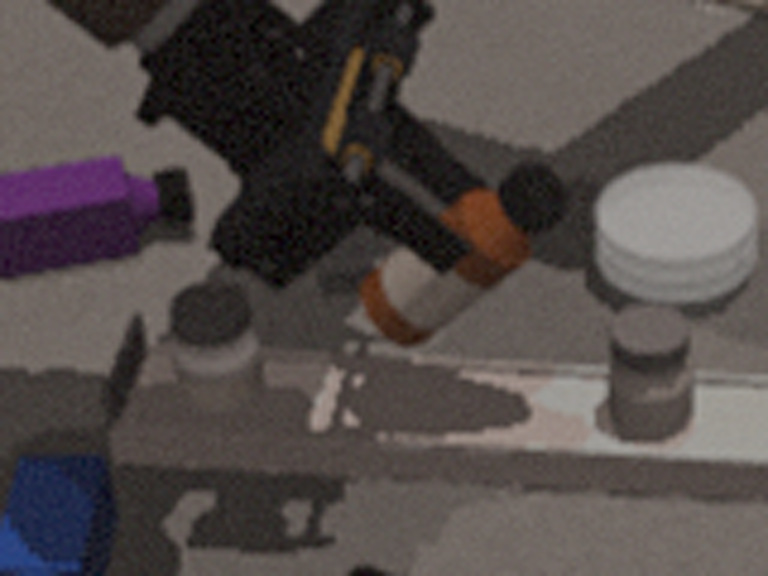

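It turns with the tool and isn't slipping. Continuing to 75°.

Call:
arm_command(plan=[0, -0.044, -0.001, -0.02, -0.001, 0.005, 30, 0, -0.088, -0.002, -0.038, -0.002, 0.011, 30, 0, -0.131, -0.002, -0.052, -0.002, 0.017, 30, 0, -0.175, -0.002, -0.066, -0.002, 0.023, 30, 0, -0.218, -0.002, -0.08, -0.002, 0.028, 30, 0, -0.262, -0.002, -0.093, -0.002, 0.032, 30, 0, -0.262, -0.002, -0.093, -0.002, 0.032, 30, 0, -0.262, -0.002, -0.093, -0.002, 0.032, 30])

```text
t: 22.55
eef_pos: [0.5492, -0.0935, 0.1347]
tcp_rot: [0.43, -0.561, 0.563, 0.429]
ft_force: [-0.0, 0.2, -1.2]
opening: 0.0395
```

Run:
```python
from tl import *
im,d=robot.get_image('scene'); cv2.imwrite('pics/s15.png',cv2.resize(im[130:250,190:350,::-1],(768,576),interpolation=cv2.INTER_CUBIC))
show()
im,d=robot.get_image('top'); cv2.imwrite('pics/t15.png',cv2.resize(im[120:260,300:480,::-1],(720,560),interpolation=cv2.INTER_CUBIC))
for a in(75,80,85,90): print(a,move([.549,-.11,.14],target(np.radians(a),-.005)))
```

```text
t 22.6 tcp [ 0.5495 -0.0934  0.1356] grasp [ 0.5494 -0.1118  0.1406] z [ 0.004  0.965 -0.263] y [-1.     0.004 -0.001] F [-0.2  0.7 -1. ] M [-2.81 -0.06 -0.03] op 0.0396 q [-0.53  0.78  0.23 -1.05 -1.85  0.7 ]
75 [ 0.    -0.002  0.001  0.002  0.002  0.008]
80 [ 0.    -0.046  0.001 -0.005  0.002  0.007]
85 [ 0.001 -0.089  0.001 -0.011  0.002  0.006]
90 [ 0.001 -0.133  0.001 -0.018  0.002  0.005]
```

View pics/s15.png

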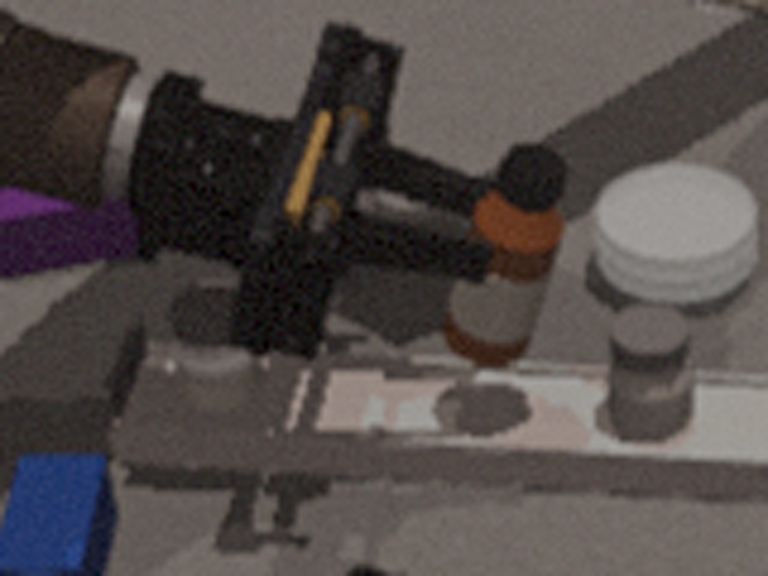

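View pics/t15.png

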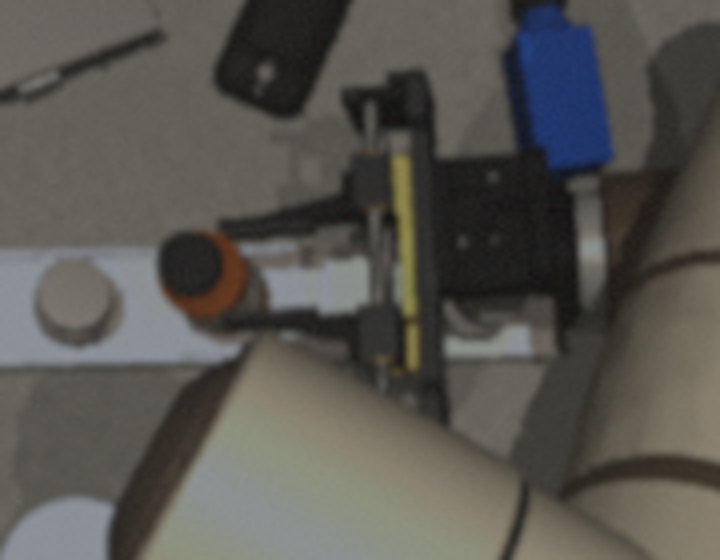

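Run:
```python
from tl import *
s=robot.observe()
R0=rot(s['tcp_rot']); zt=R0.as_matrix()[:,2]; yt=R0.as_matrix()[:,1]
for n,p in (('tcp',s['eef_pos']),('grasp',s['eef_pos']-.019*zt),('tip+',s['eef_pos']+.02*yt),('tip-',s['eef_pos']-.02*yt)):
    q=proj('top',p); w=proj('scene',p); print(n,p.round(3),'topcrop',((q-[300,120])*4).round(0),'scenecrop',((w-[190,130])*4.8).round(0))
im,d=robot.get_image('top'); P=cloud('top',d); hsv=cv2.cvtColor(im,cv2.COLOR_RGB2HSV)
for cu,cv in((190,265),(240,285),(225,300),(230,225),(230,322),(300,318)):
    u,v=int(300+cu/4),int(120+cv/4); print((cu,cv),np.median(P[v-1:v+2,u-1:u+2].reshape(-1,3),0).round(4))
m=(P[...,2]>.16)&(P[...,2]<.23)&(P[...,1]<-.06)&(P[...,1]>-.14)&(P[...,0]>.52)&(P[...,0]<.58)
print('cap',m.sum(),np.percentile(P[m],[3,50,97],axis=0).round(4))
```

```text
tcp [ 0.55  -0.093  0.136] topcrop [172. 273.] scenecrop [547. 243.]
grasp [ 0.549 -0.112  0.141] topcrop [207. 271.] scenecrop [511. 233.]
tip+ [ 0.53  -0.093  0.136] topcrop [173. 310.] scenecrop [552. 219.]
tip- [ 0.57  -0.093  0.136] topcrop [171. 236.] scenecrop [542. 267.]
(190, 265) [ 0.5453 -0.098   0.1911]
(240, 285) [ 0.5403 -0.1279  0.1528]
(225, 300) [ 0.5312 -0.1187  0.1581]
(230, 225) [ 0.5724 -0.1225  0.1544]
(230, 322) [ 0.5211 -0.121   0.1548]
(300, 318) [ 0.5212 -0.157   0.1642]
cap 311 [[ 0.5324 -0.1273  0.1609]
 [ 0.546  -0.1023  0.1877]
 [ 0.5634 -0.0842  0.1941]]
```

Run:
```python
from tl import *
# s4: open fingers at square bottle, crop origin (230,120) scale 2.8
tcp=np.array([.5485,.0653,.0719]); z=np.array([-.003,-.82,-.573])
for back in(0,.01,.02,.03,.04):
  print(back,[((proj('scene',tcp-back*z+np.array([sx,0,0]))-[230,120])*2.8).round(0) for sx in(-.042,.042)])
# s1: open at start, crop origin (180,120) 2.8
tcp=np.array([.5497,.0918,.039]); z=np.array([.004,.574,-.819])
for back in(0,.01,.02,.03):
  print(back,[((proj('scene',tcp-back*z+np.array([sx,0,0]))-[180,120])*2.8).round(0) for sx in(-.043,.043)])
```

```text
0 [array([388., 205.]), array([385., 266.])]
0.01 [array([397., 201.]), array([395., 261.])]
0.02 [array([406., 196.]), array([405., 257.])]
0.03 [array([416., 192.]), array([415., 252.])]
0.04 [array([425., 187.]), array([425., 248.])]
0 [array([555., 234.]), array([554., 297.])]
0.01 [array([549., 227.]), array([548., 290.])]
0.02 [array([543., 220.]), array([542., 282.])]
0.03 [array([537., 213.]), array([535., 275.])]
```

Run:
```python
import cv2
a=cv2.imread('pics/s4.png'); b=cv2.imread('pics/s1.png')
cv2.imwrite('pics/z.png',cv2.hconcat([cv2.resize(a[130:310,350:560],None,fx=1.9,fy=1.9),cv2.resize(b[130:310,420:630],None,fx=1.9,fy=1.9)]))
```

```text
(no output)
```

View pics/z.png

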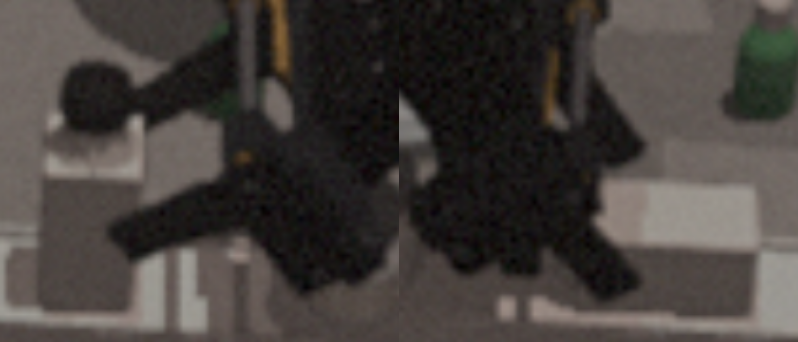

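The projections show something important. In every view the visible fingertips end about 20–30 mm short of where the reported TCP falls. So the amber bottle is held only at the very fingertips, on the chord behind its axis; a 40 mm chord sits about 12 mm behind it. The bottle axis lies at my "grasp point", tilted 75°, and the grip is holding.

I'll move gently and keep it close to the floor. I'll touch the lower foot edge down, then walk the grip back in y to bring it upright.

Run:
```python
from tl import *
show()
T=target(np.radians(75),-.005)
for k in np.linspace(0,1,9)[1:]: print(move(np.array([.549,-.1118,.1406])*(1-k)+k*np.array([.549,-.090,.101]),T))
```

```text
t 22.7 tcp [ 0.5495 -0.0933  0.1363] grasp [ 0.5495 -0.1116  0.1413] z [ 0.004  0.965 -0.263] y [-1.     0.004 -0.002] F [ 0.5  0.7 -2.1] M [-2.74 -0.06  0.05] op 0.0396 q [-0.53  0.78  0.23 -1.05 -1.85  0.7 ]
[ 0.    -0.002  0.001  0.019  0.002  0.016]
[ 0.    -0.002  0.001  0.035  0.002  0.032]
[ 0.    -0.002  0.001  0.051  0.002  0.047]
[ 0.    -0.002  0.001  0.068  0.002  0.063]
[ 0.    -0.002  0.001  0.084  0.002  0.079]
[ 0.    -0.002  0.001  0.1    0.002  0.094]
[ 0.    -0.002  0.001  0.116  0.002  0.11 ]
[ 0.    -0.002  0.001  0.133  0.002  0.126]
```

Call:
arm_command(plan=[0, 0, 0, 0.01, 0.001, 0.01, 30, 0, -0.001, 0, 0.022, 0.001, 0.02, 30, 0, -0.001, 0, 0.035, 0.002, 0.032, 30, 0, -0.002, 0, 0.051, 0.002, 0.047, 30, 0, -0.002, 0, 0.068, 0.002, 0.063, 30, 0, -0.002, 0, 0.084, 0.002, 0.079, 30, 0, -0.002, 0, 0.1, 0.002, 0.094, 30, 0, -0.002, 0, 0.113, 0.002, 0.107, 30, 0, -0.002, 0, 0.124, 0.002, 0.118, 30, 0, -0.002, 0, 0.133, 0.002, 0.126, 30, 0, -0.002, 0, 0.133, 0.002, 0.126, 30])

```text
t: 23.8
eef_pos: [0.5491, -0.0714, 0.0956]
tcp_rot: [0.432, -0.56, 0.562, 0.429]
ft_force: [-1.3, -0.2, -2.4]
opening: 0.0395
```

Run:
```python
from tl import *
im,d=robot.get_image('scene'); cv2.imwrite('pics/s16.png',cv2.resize(im[130:250,190:350,::-1],(768,576),interpolation=cv2.INTER_CUBIC))
show()
T=target(np.radians(75),-.005)
for z in(.099,.098,.097,.096): print(z,move([.549,-.090,z],T))
```

```text
t 23.85 tcp [ 0.5492 -0.0716  0.0959] grasp [ 0.5491 -0.09    0.1008] z [ 0.004  0.966 -0.259] y [-1.     0.004 -0.002] F [ 0.3 -0.3 -3. ] M [-2.82 -0.09 -0.01] op 0.0395 q [-0.51  0.82  0.18 -1.05 -1.79  0.77]
0.099 [0.    0.    0.001 0.007 0.    0.002]
0.098 [0.    0.    0.001 0.011 0.    0.003]
0.097 [0.    0.    0.001 0.015 0.    0.004]
0.096 [0.    0.    0.001 0.018 0.    0.005]
```

View pics/s16.png

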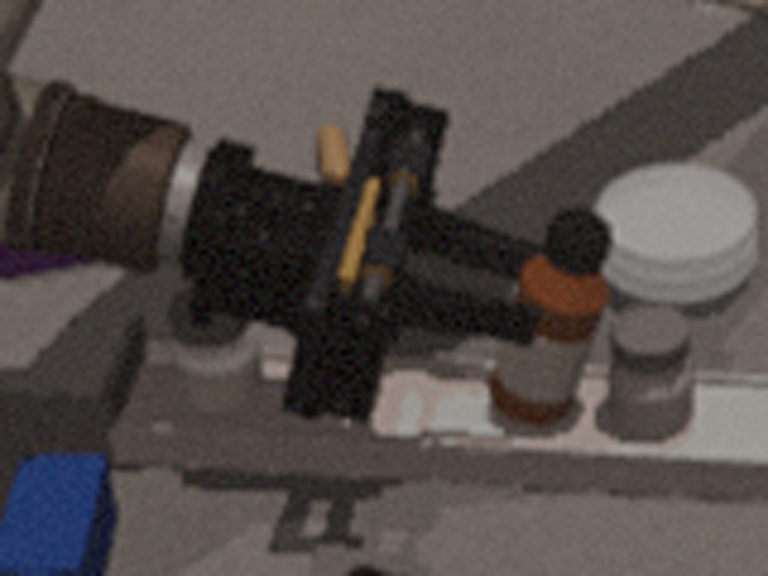

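The amber bottle, cap (578,240) and foot (530,415), is a few mm above the floor and clear of the middle jar at (648,375). Lowering to touch.

Call:
arm_command(plan=[0, 0, 0, 0.004, 0, 0.001, 30, 0, 0, 0, 0.007, 0, 0.002, 30, 0, 0, 0, 0.009, 0, 0.003, 30, 0, 0, 0, 0.011, 0, 0.003, 30, 0, 0, 0, 0.011, 0, 0.003, 30])

```text
t: 24.35
eef_pos: [0.5492, -0.0717, 0.0929]
tcp_rot: [0.432, -0.56, 0.562, 0.429]
ft_force: [0.0, -0.3, -1.9]
opening: 0.0397
```

Run:
```python
from tl import *
show()
```

```text
t 24.35 tcp [ 0.5492 -0.0717  0.0929] grasp [ 0.5491 -0.09    0.0979] z [ 0.004  0.966 -0.259] y [-1.     0.004 -0.002] F [ 0.  -0.3 -1.9] M [-2.82 -0.07  0.04] op 0.0397 q [-0.51  0.83  0.18 -1.05 -1.79  0.77]
```

Call:
arm_command(plan=[0, 0, 0, 0.002, 0, 0.0005, 30, 0, 0, 0, 0.004, 0, 0.001, 30, 0, 0, 0, 0.006, 0, 0.002, 30, 0, 0, 0, 0.006, 0, 0.002, 30])

```text
t: 24.75
eef_pos: [0.5491, -0.0715, 0.0924]
tcp_rot: [0.432, -0.561, 0.561, 0.429]
ft_force: [-0.4, -1.0, 2.0]
opening: 0.0394
```

Run:
```python
from tl import *
show()
```

```text
t 24.75 tcp [ 0.5491 -0.0715  0.0924] grasp [ 0.5491 -0.0899  0.0973] z [ 0.003  0.966 -0.258] y [-1.     0.003 -0.003] F [-0.4 -1.   2. ] M [-1.31  0.02  0.04] op 0.0394 q [-0.51  0.83  0.18 -1.05 -1.79  0.77]
```

The foot edge is on the floor, at the predicted height. Next I'll follow the arc about that edge to tip the bottle upright.

Run:
```python
from tl import *
T=rot(robot.observe()['tcp_rot'])
g=np.array([.5491,-.0899,.0973])
r0=np.array([69*np.cos(np.radians(75))-23*np.sin(np.radians(75)),69*np.sin(np.radians(75))+23*np.cos(np.radians(75))])
for p in(77,79,81,83,85,87,89,90):
    f=np.radians(p); r=np.array([69*np.cos(f)-23*np.sin(f),69*np.sin(f)+23*np.cos(f)])-r0
    print(p,r.round(1),move(g+np.r_[0,r/1000],T))
```

```text
77 [-2.5 -0.2] [ 0.     0.     0.     0.003 -0.    -0.01 ]
79 [-5.1 -0.5] [ 0.     0.     0.     0.007 -0.    -0.019]
81 [-7.6 -0.9] [ 0.     0.     0.     0.011 -0.    -0.028]
83 [-10.1  -1.3] [ 0.     0.     0.     0.015 -0.    -0.038]
85 [-12.5  -1.9] [ 0.     0.     0.     0.02  -0.    -0.047]
87 [-15.   -2.5] [ 0.     0.     0.     0.025 -0.    -0.055]
89 [-17.4  -3.2] [ 0.     0.     0.     0.03  -0.    -0.064]
90 [-18.6  -3.6] [ 0.     0.     0.     0.033 -0.    -0.068]
```

Call:
arm_command(plan=[0, 0, 0, 0.003, 0, -0.01, 30, 0, 0, 0, 0.007, 0, -0.019, 30, 0, 0, 0, 0.011, 0, -0.028, 30, 0, 0, 0, 0.015, 0, -0.038, 30, 0, 0, 0, 0.015, 0, -0.038, 30])

```text
t: 25.25
eef_pos: [0.5489, -0.082, 0.0911]
tcp_rot: [0.432, -0.56, 0.561, 0.43]
ft_force: [-1.4, 1.1, 0.0]
opening: 0.0391
```

Run:
```python
from tl import *
im,d=robot.get_image('scene'); cv2.imwrite('pics/s17.png',cv2.resize(im[130:250,190:350,::-1],(768,576),interpolation=cv2.INTER_CUBIC))
show()
```

```text
t 25.3 tcp [ 0.5489 -0.0818  0.0911] grasp [ 0.5489 -0.1001  0.096 ] z [ 0.003  0.966 -0.257] y [-1.     0.003 -0.002] F [ 0.6  1.6 -0.5] M [-1.76  0.07  0.08] op 0.0393 q [-0.52  0.84  0.2  -1.04 -1.8   0.77]
```

View pics/s17.png

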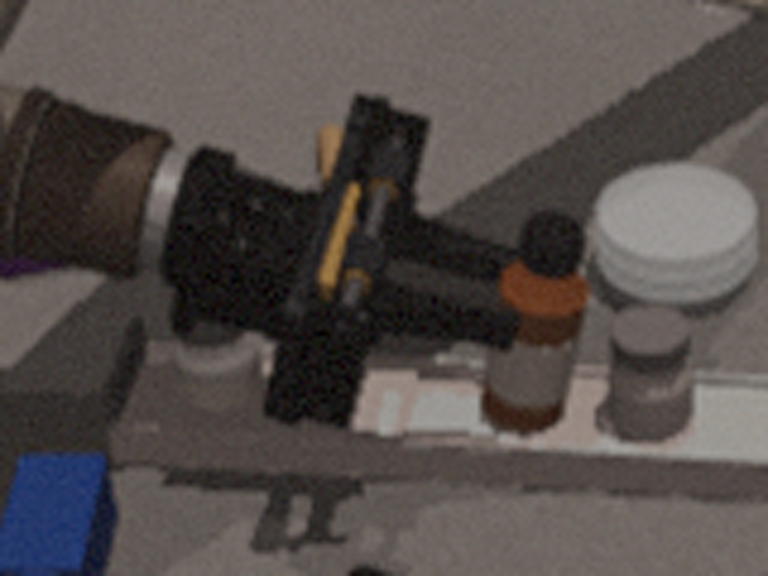

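The bottle is pivoting upright about its edge: cap (552,242), foot (523,415). Continuing along the arc.

Call:
arm_command(plan=[0, 0, 0, 0.003, 0, -0.009, 30, 0, 0, 0, 0.008, 0, -0.017, 30, 0, 0, 0, 0.013, 0, -0.026, 30, 0, 0, 0, 0.016, 0, -0.03, 30, 0, 0, 0, 0.016, 0, -0.03, 30])

```text
t: 25.8
eef_pos: [0.5488, -0.0907, 0.0899]
tcp_rot: [-0.432, 0.561, -0.561, -0.43]
ft_force: [-1.5, -1.8, 4.6]
opening: 0.0328
```

Run:
```python
from tl import *
im,d=robot.get_image('scene'); cv2.imwrite('pics/s18.png',cv2.resize(im[130:250,190:350,::-1],(768,576),interpolation=cv2.INTER_CUBIC))
show()
im,d=robot.get_image('top'); P=cloud('top',d)
m=(P[...,2]>.137)&(P[...,2]<.17)&(P[...,1]<-.06)&(P[...,1]>-.15)&(P[...,0]>.52)&(P[...,0]<.58)&(im.max(-1)<75)
print('cap',m.sum(),np.percentile(P[m],[3,50,97],axis=0).round(4))
# expected projections of vertical axis in scene crop
for y in(-.105,-.110,-.115): print(y,[((proj('scene',[.549,y,z])-[190,130])*4.8).round(0) for z in(.025,.13,.145)])
```

```text
t 25.85 tcp [ 0.549  -0.0907  0.09  ] grasp [ 0.5489 -0.109   0.0949] z [ 0.003  0.966 -0.257] y [-1.     0.003 -0.004] F [ 0.5 -2.1  6. ] M [-0.79  0.01  0.1 ] op 0.0318 q [-0.53  0.84  0.21 -1.04 -1.81  0.77]
cap 177 [[ 0.533  -0.1075  0.14  ]
 [ 0.5461 -0.0931  0.1461]
 [ 0.5595 -0.0799  0.15  ]]
-0.105 [array([533., 405.]), array([525., 251.]), array([524., 227.])]
-0.11 [array([524., 405.]), array([516., 250.]), array([514., 227.])]
-0.115 [array([515., 404.]), array([506., 250.]), array([504., 226.])]
```

View pics/s18.png

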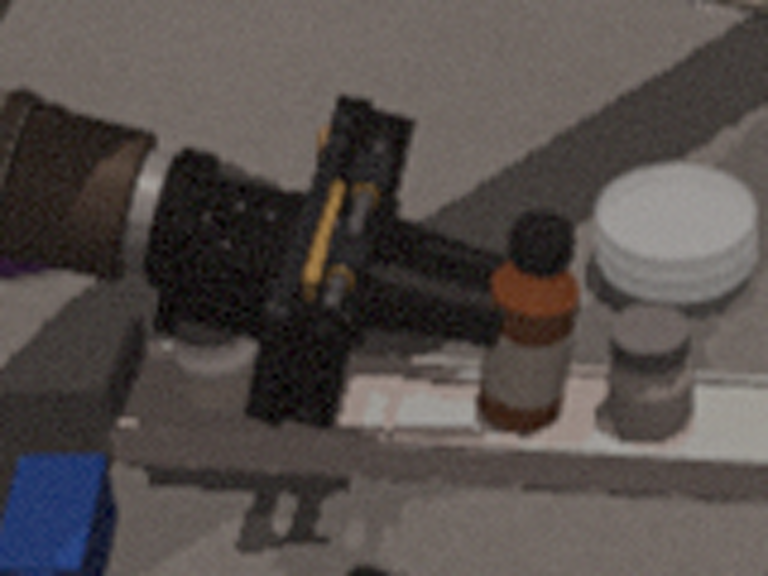

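The fingertips have slid round the back of the bottle (opening 31.8 mm). It now leans about 8° against them with its foot edge on the floor, well inside its stable range. Opening slowly will let it settle back upright between the widening tips.

Call:
arm_command(plan=[0, 0, 0, 0, 0, 0, 33, 0, 0, 0, 0, 0, 0, 34.5, 0, 0, 0, 0, 0, 0, 36, 0, 0, 0, 0, 0, 0, 37.5, 0, 0, 0, 0, 0, 0, 39, 0, 0, 0, 0, 0, 0, 40.5, 0, 0, 0, 0, 0, 0, 42, 0, 0, 0, 0, 0, 0, 43])

```text
t: 26.7
eef_pos: [0.5492, -0.0906, 0.0899]
tcp_rot: [-0.433, 0.561, -0.561, -0.429]
ft_force: [1.5, -1.0, -0.6]
opening: 0.042
```

Run:
```python
from tl import *
im,d=robot.get_image('scene'); cv2.imwrite('pics/s19.png',cv2.resize(im[130:250,190:350,::-1],(768,576),interpolation=cv2.INTER_CUBIC))
show()
im,d=robot.get_image('top'); P=cloud('top',d)
m=(P[...,2]>.137)&(P[...,2]<.17)&(P[...,1]<-.06)&(P[...,1]>-.15)&(P[...,0]>.52)&(P[...,0]<.58)&(im.max(-1)<75)
print('cap',m.sum(),np.percentile(P[m],[3,50,97],axis=0).round(4))
show()
```

```text
t 26.75 tcp [ 0.5491 -0.0906  0.0899] grasp [ 0.5491 -0.109   0.0948] z [ 0.004  0.966 -0.257] y [-1.     0.003 -0.004] F [-0.5 -1.5 -0.1] M [-2.09 -0.02  0.01] op 0.0427 q [-0.53  0.84  0.21 -1.04 -1.81  0.77]
cap 180 [[ 0.5333 -0.116   0.1411]
 [ 0.5466 -0.1024  0.1462]
 [ 0.561  -0.0886  0.1495]]
t 26.8 tcp [ 0.5492 -0.0906  0.0899] grasp [ 0.5491 -0.109   0.0948] z [ 0.004  0.966 -0.258] y [-1.     0.003 -0.004] F [ 0.5 -1.   0.1] M [-2.1  -0.04  0.06] op 0.043 q [-0.53  0.84  0.21 -1.04 -1.81  0.77]
```

View pics/s19.png

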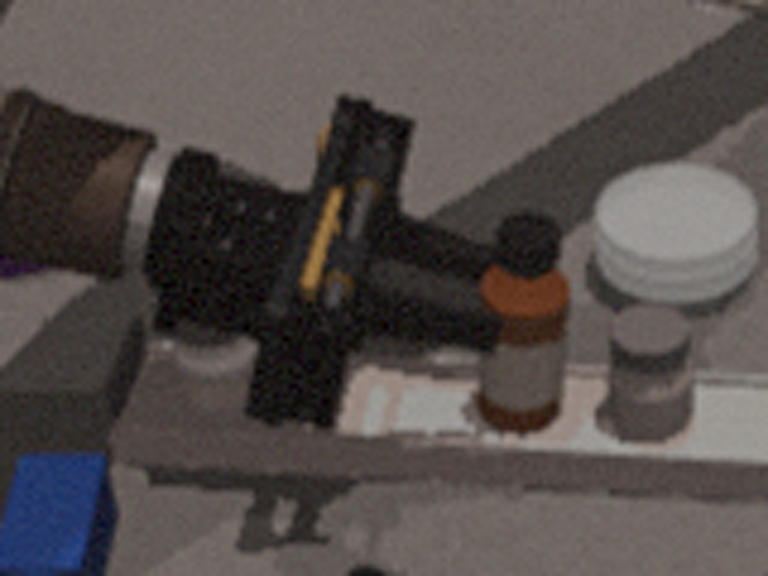

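The lean is shrinking: the cap has moved from y = -0.0935 to -0.1025. I'll keep opening slowly, then fully.

Call:
arm_command(plan=[0, 0, 0, 0, 0, 0, 44, 0, 0, 0, 0, 0, 0, 45, 0, 0, 0, 0, 0, 0, 46, 0, 0, 0, 0, 0, 0, 47, 0, 0, 0, 0, 0, 0, 49, 0, 0, 0, 0, 0, 0, 52])

```text
t: 27.4
eef_pos: [0.5491, -0.0905, 0.09]
tcp_rot: [-0.433, 0.561, -0.561, -0.429]
ft_force: [1.0, 0.7, -0.5]
opening: 0.0505
```

Run:
```python
from tl import *
im,d=robot.get_image('scene'); cv2.imwrite('pics/s20.png',cv2.resize(im[130:250,190:350,::-1],(768,576),interpolation=cv2.INTER_CUBIC))
show()
im,d=robot.get_image('top'); P=cloud('top',d)
m=(P[...,2]>.137)&(P[...,2]<.17)&(P[...,1]<-.06)&(P[...,1]>-.15)&(P[...,0]>.52)&(P[...,0]<.58)&(im.max(-1)<75)
print('cap',m.sum(),np.percentile(P[m],[3,50,97],axis=0).round(4))
show()
```

```text
t 27.45 tcp [ 0.5491 -0.0905  0.09  ] grasp [ 0.5491 -0.1089  0.0948] z [ 0.004  0.966 -0.257] y [-1.     0.003 -0.004] F [-0.2  0.4 -0.1] M [-2.02  0.    0.01] op 0.051 q [-0.53  0.84  0.21 -1.04 -1.81  0.77]
cap 182 [[ 0.5336 -0.1249  0.1403]
 [ 0.5471 -0.1118  0.1443]
 [ 0.5613 -0.0973  0.1477]]
t 27.5 tcp [ 0.5491 -0.0905  0.09  ] grasp [ 0.5491 -0.1089  0.0949] z [ 0.004  0.966 -0.257] y [-1.     0.003 -0.004] F [ 0.2  0.  -1.1] M [-2.05  0.05  0.02] op 0.0514 q [-0.53  0.84  0.21 -1.04 -1.81  0.77]
```

View pics/s20.png

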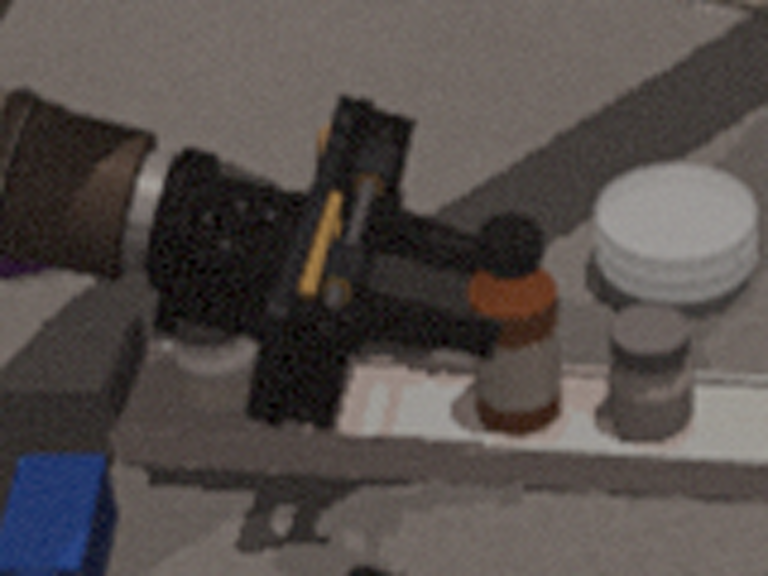

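The amber bottle is upright: cap (512,240) above foot (518,410), with the cap centre at y = -0.1115. Opening fully, backing out, then rising.

Call:
arm_command(plan=[0, 0, 0, 0, 0, 0, 65, 0, 0, 0, 0, 0, 0, 87, 0, 0, 0, 0, 0, 0, 87, 0, 0, 0, 0, 0, 0, 87, 0, 0, 0, 0, 0, -0.05, 87, 0, 0, 0, 0, 0, -0.12, 87, 0, 0, 0, -0.02, 0, -0.2, 87, 0, 0, 0, -0.1, 0, -0.25, 87, 0, 0, 0, -0.25, 0, -0.3, 87, 0, 0, 0, -0.4, 0, -0.35, 87, 0, 0, 0, -0.55, 0, -0.4, 87, 0, 0, 0, -0.55, 0, -0.4, 87])

```text
t: 28.7
eef_pos: [0.5491, -0.1549, 0.2547]
tcp_rot: [-0.433, 0.565, -0.56, -0.423]
ft_force: [-0.1, 0.7, 0.5]
opening: 0.0874
```

```bash
cat > chk.py <<'E'
from tl import *
import sys
k=sys.argv[1]
show()
im,d=robot.get_image('scene'); cv2.imwrite(f'pics/s{k}.png',cv2.resize(im[140:260,190:460,::-1],(783,348),interpolation=cv2.INTER_CUBIC))
im,d=robot.get_image('top'); P=cloud('top',d); cv2.imwrite(f'pics/t{k}.png',cv2.resize(im[150:240,180:460,::-1],(784,252),interpolation=cv2.INTER_CUBIC))
Z=P[...,2]
for nm,y0,zl,zh in(('round',-.11,.137,.155),('square',.074,.137,.155),('jar_a',-.274,.082,.095),('jar_b',-.0405,.082,.095),('jar_c',.2,.082,.095)):
    m=(Z>zl)&(Z<zh)&(abs(P[...,1]-y0)<.04)&(abs(P[...,0]-.549)<.04)
    q=P[m]; 
    if len(q)>10: print(nm,len(q),'ctr',((np.percentile(q,2,axis=0)+np.percentile(q,98,axis=0))/2).round(4))
E
python3 chk.py 21
```

```text
t 28.7 tcp [ 0.5491 -0.1549  0.2547] grasp [ 0.549  -0.1732  0.2597] z [ 0.008  0.964 -0.266] y [-1.     0.004 -0.016] F [-0.1  0.7  0.5] M [-1.96 -0.01 -0.06] op 0.0874 q [-0.62  0.68  0.4  -1.09 -2.04  0.5 ]
round 186 ctr [ 0.5474 -0.1119  0.1443]
square 185 ctr [0.5468 0.0759 0.1435]
jar_a 260 ctr [ 0.5471 -0.2744  0.0868]
jar_b 267 ctr [ 0.5492 -0.0408  0.0869]
jar_c 268 ctr [0.5499 0.2003 0.087 ]
```

View pics/s21.png

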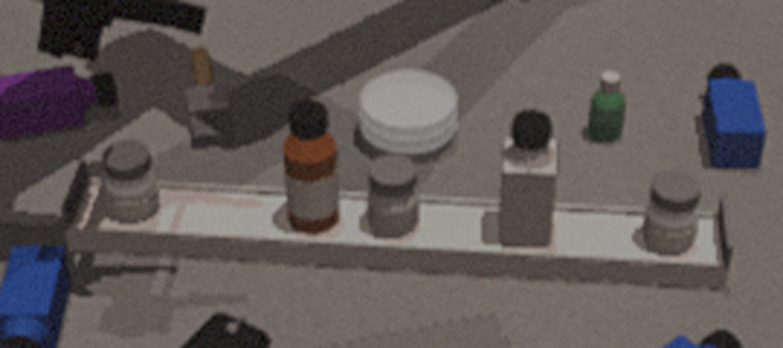

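View pics/t21.png

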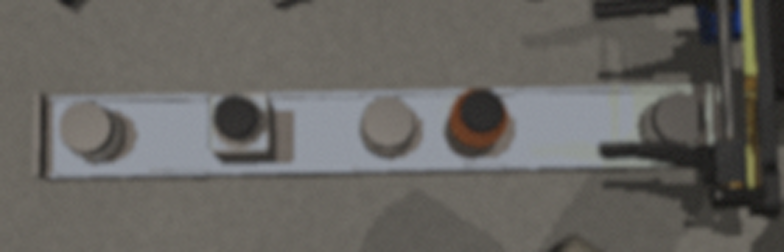

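Both bottles stand cap up. The cap tops are at z≈0.144 (0.145 expected), about 1–2 mm off the lane centre line, at lane y of roughly -0.071 (round) and +0.117 (square). The jars are within about 1 mm of where they began and the gripper is clear. Handing in.

Run:
```python
from workcell import robot
print(robot.hand_in(), robot.observe()['t'])
```

```text
the job is handed in; nothing more can be done
the job is handed in; nothing more can be done
```

Both bottles were standing upright, cap up and released, one in each gap, when I handed the job in at about 29 s. No verdict was reported, so this rests on my last checks.

**What I did:**
- **Square bottle:** I gripped it across the body, lifted it, turned it 90° and set it down until the force showed floor contact. It went cleanly the first time.
- **Round bottle:** The first grip, with the tool tilted, slipped. I laid the bottle back down and gripped it again with the tool vertical. I then turned it 75°, touched its foot edge to the floor and tipped it upright, opening the fingers slowly so it settled.

**Last checks, from the images:**

| Item | Lane y (mm) | Across the lane | Cap or lid top, z (mm) |
|---|---|---|---|
| Round bottle | about -71 | within about 2 mm of centre line | 144 (145 expected) |
| Square bottle | about +117 | within about 2–3 mm of centre line | 144 (145 expected) |
| Three jars | within about 1 mm of start | within about 2 mm of start | 87 |

The wrist force was near zero, the gripper was open, and it was well clear of both bottles.

**What disagreed:**
- **Fingertips:** In every picture I checked, they end about 20–30 mm short of the reported TCP. The round bottle was therefore held only at the very tips.
- **Grip opening:** It read 38–41 mm on the round bottle instead of 46 mm, and 32 mm late on when the tips slid round its back.

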